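Restock the two sloping pick lanes of a packing bench

ROBOT

A 6-joint arm with a two-finger parallel gripper is mounted at the origin on the work surface. World frame = base frame: x ahead of the robot, y to its left, z up, the work surface at z = 0. Lengths are in m, angles in rad, forces in N, time in s.
With the tool pointing down it reaches from about 0.325 to 0.9 m from the base axis. Payload 6.1 kg.
Tool frame: the origin (TCP) lies at the very end of the fingers, on their centre line; the grasp point (between the pads) lies 19 mm behind it; z points along the fingers, x is the direction in which the jaws open and shut, and the axes are right-handed (so a half turn about z gives the same grasp; the last joint's range is limited). The gripper opens to 85 mm and grips with 20 to 120 N. Pads are 22 mm wide; open, the fingers measure 114 mm over their backs; the gripper's body (76 mm by 85 mm) begins 54 mm behind the grasp point. The pads swing forward as they close: fully open they stand 13 mm farther back than shut.
Start: joints at [-1.403, 0.22, 1.526, -0, 1.395, -0.126], TCP at [0.181, -0.598, 0.231] pointing down, gripper open.
Joint ranges: [-2.98, 2.98], [-0.91, 2.08], [0.09, 2.57], [-1.24, 4.39], [0.2, 2.65], [-2.68, 2.68]. Speed limits (rad/s): [2.57, 2.57, 3.01, 3.14, 3.14, 3.14].

INTERFACE

Orientations are given as a rotation vector (axis times angle).
In Python, from plant import sense, camera, finish_job gives the robot as it stands.
- The arm moves only by the tool arm_command, never from a script. Its argument "series" is text: rows parted by semicolons, each of 6 numbers parted by spaces: the shift along the tool's x, y, z each as a share of 20 cm, from -1 to 1, then the turn, a rotation vector about the tool's x, y, z each as a share of 90 degrees, from -1 to 1. A call has 1 to 20 rows; each row is the pose to reach, as a shift and turn from the pose commanded when the call began, along the tool's axes at that moment; what a row does not reach only later rows make up. A row lasts 1/10 s, in which the tool goes at most 50 mm and 8.59 degrees, less where a joint would pass 70% of its speed; a pose out of reach is approached as far as the arm can. A call with a number of a shift or a turn outside -1 to 1 is refused whole. A call with a gripper value outside its range is refused whole. "hand" is the opening, from -1 (shut) to 1 (fully open), set as the call begins (left out, the last holds). The fingers move at their own pace and stop on an object; "force" is the grip in N (left out, the last holds). Time passes only in rows, so rows that repeat a pose let the fingers close. It gives the time, the measured TCP pose, the force and the opening at its end, in the units of the state.
- sense(): the state, without advancing time (a new reading comes with each control period).
- camera(name): name is "scene" or "top" or "wrist"; returns a dict with "pixels" (420x560x3 uint8, red, green, blue), "camera_matrix" (3x3 intrinsics, pixels), "view" (4x4, takes a point from world to camera coordinates); the wrist camera has in their place "mount" (4x4, takes a point from camera to tool coordinates, whose origin is the TCP and whose axes are the tool frame's). Camera axes: x right, y down, z forward; pixel columns grow to the right and rows downward; lengths in m; the calibration is good to about 2 mm. A picture is of the moment at which its call begins: read the wrist's pose just before it. There is no depth.
- finish_job(): hands the job in, once; it reports no verdict.
The state is a dict: "time_s": time; "qpos": joint angles; "joint_velocities": joint speeds; "joint_torque": joint torques, N m; "tcp_pos": TCP position; "eef_rot": TCP orientation; "wrist_force": force on the tool from outside, world axes, zero at the start; "wrist_torque": the same for the moment, N m; "gripper_width": finger opening in m.
Only numpy, scipy, OpenCV 4.12 (cv2) and the standard library are available. Lean on these libraries where they do the work, as an engineer would, in place of code of your own. Each camera call takes 0.05 s, during which the arm holds its last target.

TASK

Restock the two sloping pick lanes: move any empty tray out of the lanes and stand it on the floor of the grey returns tray (not one on another), and load every carton right way up on the lane of its own colour, lengthwise and flat on the slope between the guides, the first one down against the front stop and the next close up behind it. Only when all of that is done, hang both tags by their eyes, each on the hook at the front of the lane of its colour. Leave the other things on the bench where they are.

Things in the scene. Friction and masses are not known exactly. Their poses are not given: they have to be found in the camera images.
- lane_red: fixed stand of the red pick lane. Its x axis points level from the low front (robot's side) to the back, z up; origin on the table straight below the foot of the lane's front stop. Foot plate 215 x 110 x 6 mm. Stays where it is; position and heading vary.
- deck_red: aluminium deck of that lane, black grip strips, red guides and stop: 175 mm above the table at the stop, rising backwards at 0.26 rad. Origin on the deck surface at the middle of the stop's inner foot; x up the slope (deck 190 mm long), z square to the deck. 72 mm clear between guides 8 mm high, 80 mm over them; stop 22 mm high. Things let go on it do not slide down by themselves.
- hook_red (a point): tag hook of the red lane, an 8 mm steel rod that juts level from the front upright 35 mm below the deck's low end: this point is on the rod's centre line, 30 mm in front of the upright (origin of the stand, 140 mm up). The rod runs from the upright along the stand's -x for 55 mm and there turns straight up into an upright 8 mm tip, whose top is 24 mm above the level rod's centre line
- lane_blue: fixed stand of the blue pick lane. Its x axis points level from the low front (robot's side) to the back, z up; origin on the table straight below the foot of the lane's front stop. Foot plate 215 x 110 x 6 mm. Stays where it is; position and heading vary.
- deck_blue: aluminium deck of that lane, black grip strips, blue guides and stop: 175 mm above the table at the stop, rising backwards at 0.26 rad. Origin on the deck surface at the middle of the stop's inner foot; x up the slope (deck 190 mm long), z square to the deck. 72 mm clear between guides 8 mm high, 80 mm over them; stop 22 mm high. Things let go on it do not slide down by themselves.
- hook_blue (a point): tag hook of the blue lane, an 8 mm steel rod that juts level from the front upright 35 mm below the deck's low end: this point is on the rod's centre line, 30 mm in front of the upright (origin of the stand, 140 mm up). The rod runs from the upright along the stand's -x for 55 mm and there turns straight up into an upright 8 mm tip, whose top is 24 mm above the level rod's centre line
- carton_red1_mid (a point): centre of a closed cardboard carton with red tape and red bands on its labels: 80 mm long (own x), 60 mm wide (own y), 70 mm high (z), about 0.2 kg; sits upright on the table at the start. May be absent (None)
- carton_red2_mid (a point): centre of a closed cardboard carton with red tape and red bands on its labels: 80 mm long (own x), 60 mm wide (own y), 70 mm high (z), about 0.2 kg; sits upright on the table at the start. May be absent (None)
- carton_blue1_mid (a point): centre of a closed cardboard carton with blue tape and blue bands on its labels: 80 mm long (own x), 60 mm wide (own y), 70 mm high (z), about 0.2 kg; sits upright on the table at the start. May be absent (None)
- carton_blue2_mid (a point): centre of a closed cardboard carton with blue tape and blue bands on its labels: 80 mm long (own x), 60 mm wide (own y), 70 mm high (z), about 0.2 kg; sits upright on the table at the start. May be absent (None)
- tray_red_mid (a point): centre of an empty open-topped cardboard tray: 80 long (own x, up the slope), 60 wide (y), 50 mm high (z), walls 4 mm, 60 g; at the start it lies in the red lane against the stop. May be absent (None)
- tray_blue_mid (a point): centre of an empty open-topped cardboard tray: 80 long (own x, up the slope), 60 wide (y), 50 mm high (z), walls 4 mm, 60 g; at the start it lies in the blue lane against the stop. May be absent (None)
- tag_red_mid (a point): centre of the red lane tag, a stiff plastic plate 116 long (own x), 44 wide (y), 8 mm thick (z), 45 g, with a white panel; flat on the table at the start. Its eye, a 26 mm round hole, is at its +x end
- tag_red_eye (a point): centre of that tag's eye, 38 mm from the tag's centre along own +x; 7 mm of plate remain beyond the hole; a tag that hangs from the eye has own x pointing up
- tag_blue_mid (a point): centre of the blue lane tag, a stiff plastic plate 116 long (own x), 44 wide (y), 8 mm thick (z), 45 g, with a white panel; flat on the table at the start. Its eye, a 26 mm round hole, is at its +x end
- tag_blue_eye (a point): centre of that tag's eye, 38 mm from the tag's centre along own +x; 7 mm of plate remain beyond the hole; a tag that hangs from the eye has own x pointing up
- returns: shallow grey plastic returns tray on the table, fixed, 210 long (own x), 140 wide (y), 22 mm high, walls and floor about 4 mm; origin at the centre of its underside
- thread_cone: yellow cone of thread, 130 mm high, foot radius 36 mm; a bystander, origin at its underside centre
- tape_roll: clear roll of packing tape lying flat, 100 mm across, 48 mm high; a bystander, origin at its underside centre
- stapler: green and black stapler, 130 x 34 x 53 mm; a bystander, origin at its underside centre
- mug: blue mug, 76 mm across, 88 mm high; a bystander, origin at its underside centre
- shears: tailor's shears lying flat, about 215 mm long, 14 mm high, black handles; a bystander, origin at its underside near its pivot
- marker_pot: white screw-top pot with black cap, 56 mm across, 75 mm high; a bystander, origin at its underside centre
Mind the look-alikes: they are no part of the job. What is shaped like the part that bears tray_blue_mid but turquoise is not meant.

How it is judged:
On the way, in this order (a step that is already met when the one before it is completed fails the run):
1. the empty trays stand in the returns tray and every carton is loaded on the lane of its colour and let go (x of tray_red_mid in the frame of returns between -0.08 and 0.08 m and y of tray_red_mid in the frame of returns between -0.05 and 0.05 m and z of tray_red_mid in the frame of returns between 0.015 and 0.045 m and angle between each of tray_red_mid, tray_blue_mid's own z axis and vertical below 0.2 rad and x of tray_blue_mid in the frame of returns between -0.08 and 0.08 m and y of tray_blue_mid in the frame of returns between -0.05 and 0.05 m and z of tray_blue_mid in the frame of returns between 0.015 and 0.045 m and y of carton_red1_mid in the frame of deck_red between -0.013 and 0.013 m and z of carton_red1_mid in the frame of deck_red between 0.029 and 0.041 m and x of carton_red1_mid in the frame of deck_red between 0.03 and 0.15 m and angle between the z axis of each of carton_red1_mid, carton_red2_mid and the z axis of deck_red, either way round below 0.09 rad and angle between the x axis of each of carton_red1_mid, carton_red2_mid and the x axis of deck_red, either way round below 0.2 rad and angle between each of carton_red1_mid, carton_red2_mid, carton_blue1_mid, carton_blue2_mid's own z axis and vertical below 0.8 rad and y of carton_red2_mid in the frame of deck_red between -0.013 and 0.013 m and z of carton_red2_mid in the frame of deck_red between 0.029 and 0.041 m and x of carton_red2_mid in the frame of deck_red between 0.03 and 0.15 m and x of any of carton_red1_mid, carton_red2_mid in the frame of deck_red below 0.055 m and y of carton_blue1_mid in the frame of deck_blue between -0.013 and 0.013 m and z of carton_blue1_mid in the frame of deck_blue between 0.029 and 0.041 m and x of carton_blue1_mid in the frame of deck_blue between 0.03 and 0.15 m and angle between the z axis of each of carton_blue1_mid, carton_blue2_mid and the z axis of deck_blue, either way round below 0.09 rad and angle between the x axis of each of carton_blue1_mid, carton_blue2_mid and the x axis of deck_blue, either way round below 0.2 rad and y of carton_blue2_mid in the frame of deck_blue between -0.013 and 0.013 m and z of carton_blue2_mid in the frame of deck_blue between 0.029 and 0.041 m and x of carton_blue2_mid in the frame of deck_blue between 0.03 and 0.15 m and x of any of carton_blue1_mid, carton_blue2_mid in the frame of deck_blue below 0.055 m and contact force between each of carton_red1, carton_red2, carton_blue1, carton_blue2, tray_red, tray_blue and the fingers below 0.05 N), for 0.2 s.
2. both tags hang by their eyes on the hooks of their lanes, let go (x of tag_red_eye in the frame of lane_red between -0.052 and -0.002 m and y of tag_red_eye in the frame of lane_red between -0.02 and 0.02 m and z of tag_red_eye in the frame of lane_red between 0.115 and 0.143 m and angle between each of tag_red_eye, tag_blue_eye's own x axis and vertical below 0.4 rad and contact force between tag_red and lane_red above 0.05 N and contact force between each of tag_red, tag_blue and the fingers below 0.05 N and x of tag_blue_eye in the frame of lane_blue between -0.052 and -0.002 m and y of tag_blue_eye in the frame of lane_blue between -0.02 and 0.02 m and z of tag_blue_eye in the frame of lane_blue between 0.115 and 0.143 m and contact force between tag_blue and lane_blue above 0.05 N), for 0.2 s.
At the end, for the whole second after the job is handed in: Each carton upright on its colour's deck, flat (5 deg), lengthwise (11 deg), within 13 mm of the middle line, the first within 15 mm of the stop, the other within 30 mm behind it; empty trays upright in the returns tray; both tags hang eye up on their own lanes' hooks; all let go, at rest (all of step 1 and all of step 2 and linear speed of each of carton_red1, carton_red2, carton_blue1, carton_blue2, tray_red, tray_blue, tag_red, tag_blue below 0.05 m/s); the robot touches nothing.
It fails at once if one of the other things on the bench is pushed more than 4 cm aside or knocked over (distance of any of thread_cone, tape_roll, stapler, mug, shears, marker_pot from where it was at the start of the episode above 0.04 m or angle between any of thread_cone, tape_roll, stapler, mug, shears, marker_pot's own z axis and vertical above 0.6 rad).
Of carton_red1, carton_red2, carton_blue1, carton_blue2 only 3 to 4 are there at a start; the rules pass over those that are not, and their reading is None.
Of tray_red, tray_blue only 1 to 2 are there at a start; the rules pass over those that are not, and their reading is None.
At some moment in a run one of carton_red1, carton_red2, carton_blue1, carton_blue2 may be knocked a few centimetres aside while the robot is not near it.
Once in a run the grip may slacken for a moment while it holds something.
It also fails if it takes over 210 s, if anything falls off the work surface, if the arm or the gripper's body presses on something with over 40 N, if the wrist force passes 120 N, or if a joint passes its speed limit or range.

## Working session

There is one attempt and no reset: what is moved stays moved. The work goes in short steps, Python scripts to look and compute and a tool call to move; the robot and the scene stay as the last step left them, time stands still between calls to the robot, and variables do not carry over. Pictures are saved under pics/ and viewed, and the job is handed in when it is done.

Besides the shell and the picture viewer there is one more tool, called after "Call:" by a JSON object that holds its "method" and its "body", one argument or row to a line. arm_command: Moves the arm, as the interface text tells. Its arguments: {"type":"object","properties":{"series":{"type":"string"},"hand":{"type":"number"},"force":{"type":"number"}},"required":["series"]}

```bash
mkdir -p pics; ls; cat > look.py <<'E'
import cv2, numpy as np, sys
from plant import sense, camera
def save(name,fn):
    c=camera(name); cv2.imwrite('pics/'+fn,c['pixels'][:,:,::-1]); return c
E
python3 - <<'E'
from look import *
import pickle
s=sense(); print({k:np.round(v,3) for k,v in s.items()})
d={}
for n in ['scene','top','wrist']:
    c=save(n,n+'0.png'); d[n]=c
    print(n,c['camera_matrix'].round(1).tolist(), (c['view'] if 'view' in c else c['mount']).round(4).tolist())
pickle.dump(d,open('cams0.pkl','wb'))
E
```

```text
pics
{'time_s': np.float64(0.0), 'qpos': array([-1.403,  0.221,  1.528, -0.   ,  1.395, -0.126]), 'joint_velocities': array([ 0.001,  0.   ,  0.001, -0.002, -0.001,  0.001]), 'joint_torque': array([-1.0000e-03, -4.9691e+01, -3.8939e+01, -0.0000e+00,  1.1000e-02,
       -0.0000e+00]), 'tcp_pos': array([ 0.181, -0.598,  0.23 ]), 'eef_rot': array([-2.522e+00,  1.872e+00,  2.000e-03]), 'wrist_force': array([ 1.027,  0.707, -0.205]), 'wrist_torque': array([-0.038,  0.017, -0.029]), 'gripper_width': np.float64(0.085)}
scene [[430.1, 0.0, 284.8], [0.0, 430.1, 212.8], [0.0, 0.0, 1.0]] [[-0.3394, 0.9406, -0.0101, 0.1941], [0.8091, 0.2865, -0.5131, -0.3316], [-0.4797, -0.1823, -0.8583, 1.6307], [0.0, 0.0, 0.0, 1.0]]
top [[402.1, 0.0, 279.0], [0.0, 402.1, 205.9], [0.0, 0.0, 1.0]] [[-0.0017, -1.0, 0.0038, -0.0218], [-0.9994, 0.0016, -0.0343, 0.5151], [0.0343, -0.0038, -0.9994, 1.2928], [0.0, 0.0, 0.0, 1.0]]
wrist [[298.9, 0.0, 276.8], [0.0, 298.9, 207.8], [0.0, 0.0, 1.0]] [[1.0, 0.0003, -0.0007, 0.0009], [-0.0001, 0.9466, 0.3223, -0.0823], [0.0007, -0.3223, 0.9466, -0.142], [0.0, 0.0, 0.0, 1.0]]
```

```bash
cat >> look.py <<'E'
from scipy.spatial.transform import Rotation as R
import pickle
def wview(c,pos,rot):
    T=np.eye(4);T[:3,:3]=R.from_rotvec(rot).as_matrix();T[:3,3]=pos
    return np.linalg.inv(T@c['mount'])
def pix2w(c,uv,z):
    "pixel(s) -> world on plane z"
    V=c['view'];K=c['camera_matrix'];Rm=V[:3,:3];t=V[:3,3]
    o=-Rm.T@t; out=[]
    for u,v in np.atleast_2d(uv):
        d=Rm.T@np.linalg.inv(K)@np.array([u,v,1.])
        out.append(o+d*(z-o[2])/d[2])
    return np.array(out)
def w2pix(c,P):
    P=np.atleast_2d(P);V=c['view'];q=(V[:3,:3]@P.T).T+V[:3,3];p=(c['camera_matrix']@q.T).T
    return p[:,:2]/p[:,2:]
def wristshot(tag):
    s=sense();c=camera('wrist');c['view']=wview(c,s['tcp_pos'],s['eef_rot']);c['s']=s
    cv2.imwrite(f'pics/{tag}.png',c['pixels'][:,:,::-1]);pickle.dump(c,open(f'{tag}.pkl','wb'));return c
def crop(c,x0,y0,x1,y1,k,fn):
    im=c['pixels'][y0:y1,x0:x1,::-1];im=cv2.resize(im,None,fx=k,fy=k,interpolation=cv2.INTER_CUBIC)
    im=np.clip(im*1.4,0,255).astype(np.uint8)
    for x in range((x0+9)//10*10,x1,10):
        cv2.line(im,((x-x0)*k,0),((x-x0)*k,5 if x%50 else 14),(0,255,0),1)
        if x%50==0: cv2.putText(im,str(x),((x-x0)*k+2,12),0,.4,(0,255,0),1)
    for y in range((y0+9)//10*10,y1,10):
        cv2.line(im,(0,(y-y0)*k),(5 if y%50 else 14,(y-y0)*k),(0,255,0),1)
        if y%50==0: cv2.putText(im,str(y),(2,(y-y0)*k+12),0,.4,(0,255,0),1)
    cv2.imwrite('pics/'+fn,im)
def w2lane(*a): pass
E
python3 - <<'E'
from look import *
d=pickle.load(open('cams0.pkl','rb'))
crop(d['top'],110,110,290,290,4,'tc1.png')
crop(d['top'],270,110,450,270,4,'tc2.png')
crop(d['scene'],120,140,300,280,4,'sc1.png')
E
cat > lane.py <<'E'
from look import *
from scipy.optimize import least_squares
TH=0.26
def laneT(p):
    T=np.eye(4);c,s=np.cos(p[2]),np.sin(p[2]);T[:2,:2]=[[c,-s],[s,c]];T[:2,3]=p[:2];return T
DK=np.eye(4);DK[:3,:3]=R.from_rotvec([0,-TH,0]).as_matrix();DK[2,3]=.175
def deck(p,q): q=np.append(np.atleast_2d(q),np.ones((len(np.atleast_2d(q)),1)),1);return (laneT(p)@DK@q.T).T[:,:3]
def lan(p,q): q=np.append(np.atleast_2d(q),np.ones((len(np.atleast_2d(q)),1)),1);return (laneT(p)@q.T).T[:,:3]
E
cat > fit0.py <<'E'
from lane import *
d=pickle.load(open('cams0.pkl','rb'))
RB={'y+':(.19,.04,.008),'y-':(.19,-.04,.008),'f+':(-.004,.04,.022),'f-':(-.004,-.04,.022)}
obs={'red':[('top','y+',337,140),('top','y-',362.7,153.2),('top','f+',303.7,202.5),('top','f-',328,214.5),('top','tip',307.5,224.2),
 ('scene','y-',188.7,216.2),('scene','y+',205,235.5),('scene','f+',260.5,200.5),('scene','tip',265.7,190)],
'blue':[('top','y+',391.7,151.2),('top','y-',417.5,165),('top','f+',355.5,213),('top','f-',380,225),('top','tip',356.7,233.7),
 ('scene','y-',146.7,192),('scene','y+',162,210),('scene','f+',219.2,177),('scene','tip',226.2,170.5)]}
L={}
for k,o in obs.items():
    def res(p,w=1):
        r=[]
        for cam,n,u,v in o:
            P=lan(p,(-.055,0,.162)) if n=='tip' else deck(p,RB[n])
            r+=list((w2pix(d[cam],P)[0]-[u,v]))
        return np.array(r)
    f=least_squares(res,[.5,-.1,-.5],loss='soft_l1');L[k]=f.x
    print(k,f.x.round(4));print(res(f.x).reshape(-1,2).round(1).tolist())
pickle.dump(L,open('lanes.pkl','wb'))
def q(u,v): return (110+u/4,110+v/4)
t=d['top']
# returns rim z .022
print('ret',pix2w(t,[q(38,235),q(215,233),q(217,488),q(41,492)],.022).round(4).tolist())
for n,pts in {'r1(far left)':[(263,213),(342,213),(338,320),(260,320)],'r2':[(566,218),(645,218),(640,325),(562,320)],
 'b1':[(280,415),(364,418),(355,522),(265,519)],'b2':[(568,435),(645,428),(662,522),(587,537)]}.items():
    print(n,pix2w(t,[q(*a) for a in pts],.07).round(4).tolist())
for n,pts in {'tr':[(459,240),(437,212),(488,223),(456,359),(404,346)],'tb':[(463,412),(441,387),(490,392),(470,531),(418,524)]}.items():
    print(n,pix2w(t,[q(*a) for a in pts],.008).round(4).tolist())
E
python3 fit0.py
```

```text
red [ 0.5095 -0.128  -0.4871]
[[-0.5, -1.3], [0.1, -0.8], [-0.9, -0.7], [0.4, 0.8], [-0.4, -1.3], [-0.9, -1.5], [0.5, -1.6], [0.8, -0.5], [-0.9, -1.0]]
blue [ 0.4788 -0.2715 -0.5062]
[[-0.7, -0.9], [-0.4, -0.4], [-0.9, -0.5], [-0.0, 1.4], [0.4, -0.3], [-0.5, -1.8], [-0.2, -1.6], [0.5, 1.3], [-0.9, -1.8]]
ret [[0.6346, 0.489, 0.022], [0.636, 0.3471, 0.022], [0.4316, 0.3439, 0.022], [0.4287, 0.4842, 0.022]]
r1(far left) [[0.6453, 0.2966, 0.07], [0.6452, 0.2355, 0.07], [0.5623, 0.2382, 0.07], [0.5624, 0.2983, 0.07]]
r2 [[0.6411, 0.0623, 0.07], [0.6411, 0.0012, 0.07], [0.5581, 0.0051, 0.07], [0.5621, 0.0653, 0.07]]
b1 [[0.4891, 0.2824, 0.07], [0.4867, 0.2177, 0.07], [0.4068, 0.2243, 0.07], [0.4092, 0.2934, 0.07]]
b2 [[0.4733, 0.0607, 0.07], [0.4786, 0.0013, 0.07], [0.4063, -0.0116, 0.07], [0.3949, 0.046, 0.07]]
tr [[0.6318, 0.1531, 0.008], [0.6547, 0.1711, 0.008], [0.6457, 0.1296, 0.008], [0.5351, 0.1553, 0.008], [0.5457, 0.1974, 0.008]]
tb [[0.4922, 0.1495, 0.008], [0.5124, 0.1674, 0.008], [0.5083, 0.1277, 0.008], [0.3962, 0.1436, 0.008], [0.4019, 0.1855, 0.008]]
```

```bash
cat > plan.py <<'E'
from lane import *
def tool(h,t=0.):
    hd=np.array([np.cos(h),np.sin(h),0]);Z=np.array([0,0,1.])
    z=np.sin(t)*hd-np.cos(t)*Z;y=np.cos(t)*hd+np.sin(t)*Z
    return np.stack([np.cross(y,z),y,z],1)
def plan(wps,start=None):
    """wps: list of (pos(3),h,t[,slow mm/row]); prints share rows from current pose"""
    s=sense();p0,R0=(s['tcp_pos'],R.from_rotvec(s['eef_rot'])) if start is None else (start[0],R.from_matrix(start[1]))
    pp,RR=p0,R0;tot=0
    for w in wps:
        pos=np.array(w[0]);Rm=R.from_matrix(tool(w[1],w[2]))
        d=R0.inv().apply(pos-p0)/.2;r=(R0.inv()*Rm).as_rotvec()/(np.pi/2)
        n=max(np.linalg.norm(pos-pp)/.05,np.degrees((RR.inv()*Rm).magnitude())/8.59);tot+=np.ceil(n)
        print(' '.join(f'{v:.3f}' for v in np.r_[d,r]),f'  x{n:.1f}','  !!' if max(abs(np.r_[d,r]))>1 else '')
        pp,RR=pos,Rm
    print('rows',tot)
def cur():
    s=sense();M=R.from_rotvec(s['eef_rot']).as_matrix();y=M[:,1];z=M[:,2]
    print('t',round(float(s['time_s']),2),'tcp',s['tcp_pos'].round(4),'yhead',round(float(np.arctan2(y[1],y[0])),3),'tilt',np.round(np.arccos(-z[2]),3),'q',s['qpos'].round(2),'F',s['wrist_force'].round(1),'w',round(float(s['gripper_width']),4))
E
python3 - <<'E'
from plan import *
cur()
L=pickle.load(open('lanes.pkl','rb'))
for k in L: print(k,'tray',deck(L[k],(.04,0,.025)).round(3),'top',deck(L[k],(.04,0,.05)).round(3))
plan([((.40,-.45,.40),-.5,0),((.42,-.2,.42),-.5,0.)])
E
```

```text
t 0.15 tcp [ 0.1809 -0.5977  0.2304] yhead -2.848 tilt 0.002 q [-1.4   0.22  1.53  0.    1.39 -0.13] F [-0.1 -0.3  0.4] w 0.0855
red tray [[ 0.538 -0.143  0.209]] top [[ 0.532 -0.14   0.234]]
blue tray [[ 0.507 -0.287  0.209]] top [[ 0.501 -0.284  0.234]]
-0.391 -1.263 -0.847 -0.001 0.000 -1.495   x15.7   !!
-1.559 -1.720 -0.945 -0.001 0.000 -1.495   x5.0   !!
rows 22.0
```

```bash
python3 - <<'E'
from plan import *
plan([((.30,-.42,.38),-1.6,0)])
E
```

```text
-0.679 -0.827 -0.747 -0.001 0.001 -0.794   x8.3 
rows 9.0
```

Call:
{"method": "arm_command", "body": {
  "series": "-0.68 -0.83 -0.75 0 0 -0.8;-0.68 -0.83 -0.75 0 0 -0.8;-0.68 -0.83 -0.75 0 0 -0.8;-0.68 -0.83 -0.75 0 0 -0.8;-0.68 -0.83 -0.75 0 0 -0.8;-0.68 -0.83 -0.75 0 0 -0.8;-0.68 -0.83 -0.75 0 0 -0.8;-0.68 -0.83 -0.75 0 0 -0.8;-0.68 -0.83 -0.75 0 0 -0.8;-0.68 -0.83 -0.75 0 0 -0.8",
  "hand": 1,
  "force": 30
}}

```text
time_s: 1.15
tcp_pos: [0.3005, -0.4198, 0.3811]
eef_rot: [-3.141, 0.031, 0.0]
wrist_force: [-0.4, 0.3, -0.2]
gripper_width: 0.0852
```

```bash
python3 - <<'E'
from plan import *
cur()
plan([((.42,-.14,.38),-.5,0)])
E
```

```text
t 1.15 tcp [ 0.3005 -0.4198  0.3811] yhead -1.591 tilt 0.0 q [-1.1  -0.1   1.58 -0.    1.66 -1.08] F [-0.4  0.3 -0.2] w 0.0852
0.570 -1.410 0.006 -0.000 -0.000 -0.694   x7.3   !!
rows 8.0
```

Call:
{"method": "arm_command", "body": {
  "series": "0.57 -1 0 0 0 -0.69;0.57 -1 0 0 0 -0.69;0.57 -1 0 0 0 -0.69;0.57 -1 0 0 0 -0.69;0.57 -1 0 0 0 -0.69;0.57 -1 0 0 0 -0.69;0.57 -1 0 0 0 -0.69;0.57 -1 0 0 0 -0.69;0.57 -1 0 0 0 -0.69"
}}

```text
time_s: 2.05
tcp_pos: [0.4185, -0.2222, 0.3811]
eef_rot: [-2.709, -1.591, 0.0]
wrist_force: [-0.5, -0.0, 0.7]
gripper_width: 0.0852
```

```bash
python3 - <<'E'
from plan import *
cur()
c=wristshot('w1')
L=pickle.load(open('lanes.pkl','rb'))
for k in L:
  print(k,w2pix(c,np.r_[deck(L[k],[(.19,.04,.008),(.19,-.04,.008),(0,.04,.008),(0,-.04,.008)]),lan(L[k],(-.055,0,.164))]).round(1).tolist())
E
```

```text
t 2.05 tcp [ 0.4185 -0.2222  0.3811] yhead -0.509 tilt 0.0 q [-0.65 -0.2   1.68 -0.    1.67 -1.72] F [-0.5 -0.   0.7] w 0.0852
red [[414.5, 358.4], [350.2, 359.5], [416.1, 206.1], [349.5, 207.5], [381.6, 160.2]]
blue [[298.2, 385.1], [236.3, 385.3], [298.6, 239.4], [234.5, 239.6], [266.5, 194.6]]
```

```bash
python3 - <<'E'
from plan import *
c=pickle.load(open('w1.pkl','rb'))
crop(c,220,145,440,395,3,'w1c.png')
E
python3 - <<'E'
from plan import *
L=pickle.load(open('lanes.pkl','rb'));p=L['blue']
plan([(deck(p,(.04,0,.12))[0],p[2],TH),(deck(p,(.04,0,.018))[0],p[2],TH)])
E
```

```text
-0.068 0.423 0.399 -0.166 0.000 -0.002   x2.3 
-0.067 0.554 0.892 -0.166 0.000 -0.002   x2.0 
rows 6.0
```

Call:
{"method": "arm_command", "body": {
  "series": "-0.067 0.423 0.4 -0.166 0 0;-0.067 0.423 0.4 -0.166 0 0;-0.067 0.423 0.4 -0.166 0 0;-0.067 0.456 0.523 -0.166 0 0;-0.067 0.489 0.646 -0.166 0 0;-0.067 0.522 0.769 -0.166 0 0;-0.067 0.554 0.892 -0.166 0 0;-0.067 0.554 0.892 -0.166 0 0"
}}

```text
time_s: 2.9
tcp_pos: [0.5069, -0.2866, 0.1982]
eef_rot: [2.517, 1.477, 0.19]
wrist_force: [-0.4, -0.2, -1.2]
gripper_width: 0.0855
```

```bash
python3 - <<'E'
from plan import *
cur(); c=wristshot('w2')
c=camera('scene');crop(c,100,110,300,260,4,'s2.png')
E
```

```text
t 2.9 tcp [ 0.5069 -0.2866  0.1982] yhead -0.51 tilt 0.253 q [-0.67 -0.05  1.9   0.05  1.04 -1.76] F [-0.4 -0.2 -1.2] w 0.0855
```

Call:
{"method": "arm_command", "body": {
  "series": "0 0 0 0 0 0;0 0 0 0 0 0;0 0 0 0 0 0;0 0 0 0 0 0;0 0 0 0 0 0;0 0 0 0 0 0",
  "hand": -1,
  "force": 35
}}

```text
time_s: 3.6
tcp_pos: [0.5097, -0.2885, 0.2052]
eef_rot: [2.506, 1.474, 0.195]
wrist_force: [-2.1, 1.4, 6.8]
gripper_width: 0.0595
```

```bash
python3 - <<'E'
from plan import *
cur()
L=pickle.load(open('lanes.pkl','rb'));p=L['blue']
s=sense()
plan([(s['tcp_pos']+[-.03,.01,.12],p[2],TH)])
E
```

```text
t 3.6 tcp [ 0.5097 -0.2885  0.2052] yhead -0.507 tilt 0.264 q [-0.67 -0.05  1.89  0.05  1.04 -1.76] F [-2.1  1.4  6.8] w 0.0595
-0.030 0.007 -0.620 0.003 0.001 -0.001   x2.5 
rows 3.0
```

Call:
{"method": "arm_command", "body": {
  "series": "-0.01 0 -0.1 0 0 0;-0.03 0.007 -0.3 0 0 0;-0.03 0.007 -0.6 0 0 0;-0.03 0.007 -0.62 0 0 0;-0.03 0.007 -0.62 0 0 0"
}}

```text
time_s: 4.1
tcp_pos: [0.4801, -0.2791, 0.3273]
eef_rot: [2.503, 1.472, 0.197]
wrist_force: [0.5, 0.1, -0.1]
gripper_width: 0.0591
```

```bash
python3 - <<'E'
from plan import *
cur(); c=wristshot('w3')
L=pickle.load(open('lanes.pkl','rb'));p=L['blue']
T=np.linalg.inv(laneT(p)@DK); print('tcp in deck at grip', (T@[.5097,-.2885,.2052,1]).round(4))
plan([((.48,-.10,.34),-.25,.13)])
E
```

```text
t 4.1 tcp [ 0.4801 -0.2791  0.3273] yhead -0.507 tilt 0.268 q [-0.7  -0.21  1.8   0.05  1.29 -1.77] F [ 0.5  0.1 -0.1] w 0.0591
tcp in deck at grip [4.18e-02 1.00e-04 2.01e-02 1.00e+00]
0.781 -0.396 -0.189 0.084 0.032 -0.161   x3.6 
rows 4.0
```

Call:
{"method": "arm_command", "body": {
  "series": "0.78 -0.4 -0.19 0.084 0.032 -0.16;0.78 -0.4 -0.19 0.084 0.032 -0.16;0.78 -0.4 -0.19 0.084 0.032 -0.16;0.78 -0.4 -0.19 0.084 0.032 -0.16;0.78 -0.4 -0.19 0.084 0.032 -0.16"
}}

```text
time_s: 4.65
tcp_pos: [0.4784, -0.096, 0.3368]
eef_rot: [2.4, 1.87, 0.12]
wrist_force: [-0.7, 0.1, -1.1]
gripper_width: 0.0596
```

```bash
python3 - <<'E'
from plan import *
cur()
plan([((.46,.07,.34),-.1,.0)])
E
```

```text
t 4.65 tcp [ 0.4784 -0.096   0.3368] yhead -0.247 tilt 0.125 q [-0.37 -0.27  1.82  0.02  1.47 -1.7 ] F [-0.7  0.1 -1.1] w 0.0596
0.782 -0.288 -0.050 0.079 0.004 -0.093   x3.3 
rows 4.0
```

Call:
{"method": "arm_command", "body": {
  "series": "0.78 -0.29 -0.05 0.08 0.004 -0.093;0.78 -0.29 -0.05 0.08 0.004 -0.093;0.78 -0.29 -0.05 0.08 0.004 -0.093;0.78 -0.29 -0.05 0.08 0.004 -0.093;0.78 -0.29 -0.05 0.08 0.004 -0.093"
}}

```text
time_s: 5.15
tcp_pos: [0.46, 0.0677, 0.3394]
eef_rot: [2.331, 2.105, -0.005]
wrist_force: [0.1, -0.4, -0.3]
gripper_width: 0.0596
```

```bash
python3 - <<'E'
from plan import *
cur();c=wristshot('w4')
plan([((.46,.26,.34),0,.0)])
E
```

```text
t 5.15 tcp [0.46   0.0677 0.3394] yhead -0.102 tilt 0.003 q [-0.02 -0.22  1.77 -0.    1.6  -1.49] F [ 0.1 -0.4 -0.3] w 0.0596
0.963 -0.101 -0.005 -0.001 0.002 -0.066   x3.9 
rows 4.0
```

Call:
{"method": "arm_command", "body": {
  "series": "0.96 -0.1 0 0 0 -0.066;0.96 -0.1 0 0 0 -0.066;0.96 -0.1 0 0 0 -0.066;0.96 -0.1 0 0 0 -0.066;0.96 -0.1 0 0 0 -0.066;0.96 -0.1 0 0 0 -0.066"
}}

```text
time_s: 5.8
tcp_pos: [0.4613, 0.2583, 0.3396]
eef_rot: [2.221, 2.218, -0.005]
wrist_force: [0.7, -1.0, -1.1]
gripper_width: 0.0594
```

```bash
python3 - <<'E'
from plan import *
cur();c=wristshot('w5')
# returns corners from earlier top
print(w2pix(c,[[.6346,.489,.022],[.636,.3471,.022],[.4316,.3439,.022],[.4287,.4842,.022]]).round(1).tolist())
plan([((.481,.415,.15),.02,.0)])
E
```

```text
t 5.8 tcp [0.4613 0.2583 0.3396] yhead -0.001 tilt 0.005 q [ 0.36 -0.06  1.62 -0.    1.58 -1.21] F [ 0.7 -1.  -1.1] w 0.0594
[[411.5, 262.7], [329.4, 263.3], [334.8, 143.5], [428.0, 141.5]]
0.791 0.096 0.946 0.000 0.003 -0.014   x4.9 
rows 5.0
```

```bash
python3 - <<'E'
from plan import *
plan([((.483,.415,.3),.02,.0),((.483,.415,.16),.02,.0)])
E
```

```text
0.788 0.106 0.196 0.000 0.003 -0.014   x3.3 
0.791 0.106 0.896 0.000 0.003 -0.014   x2.8 
rows 7.0
```

Call:
{"method": "arm_command", "body": {
  "series": "0.79 0.106 0.2 0 0.003 -0.014;0.79 0.106 0.2 0 0.003 -0.014;0.79 0.106 0.2 0 0.003 -0.014;0.79 0.106 0.2 0 0.003 -0.014;0.79 0.106 0.9 0 0.003 -0.014;0.79 0.106 0.9 0 0.003 -0.014;0.79 0.106 0.9 0 0.003 -0.014;0.79 0.106 0.9 0 0.003 -0.014"
}}

```text
time_s: 6.65
tcp_pos: [0.4798, 0.4115, 0.1532]
eef_rot: [-2.2, -2.24, 0.017]
wrist_force: [-1.5, -0.3, -1.1]
gripper_width: 0.0598
```

```bash
python3 - <<'E'
from plan import *
cur()
plan([((.483,.415,.05),.02,.0),((.483,.415,.027),.02,.0),((.483,.415,.024),.02,.0)])
E
```

```text
t 6.65 tcp [0.4798 0.4115 0.1532] yhead 0.018 tilt 0.011 q [ 0.58  0.31  1.57 -0.    1.27 -1.  ] F [-1.5 -0.3 -1.1] w 0.0598
0.020 0.021 0.516 -0.006 0.004 -0.001   x2.1 
0.021 0.022 0.631 -0.006 0.004 -0.001   x0.5 
0.021 0.022 0.646 -0.006 0.004 -0.001   x0.1 
rows 5.0
```

Call:
{"method": "arm_command", "body": {
  "series": "0 0 0.2 0 0 0;0 0 0.4 0 0 0;0 0 0.5 0 0 0;0 0 0.5 0 0 0;0 0 0.5 0 0 0;0 0 0.5 0 0 0"
}}

```text
time_s: 7.25
tcp_pos: [0.4853, 0.4177, 0.0645]
eef_rot: [2.199, 2.243, 0.012]
wrist_force: [0.6, 0.1, 0.5]
gripper_width: 0.0594
```

```bash
python3 - <<'E'
from plan import *
cur();wristshot('w6')
plan([((.483,.415,.026),.02,.0)])
E
```

```text
t 7.25 tcp [0.4853 0.4177 0.0645] yhead 0.02 tilt 0.008 q [ 0.59  0.41  1.62  0.    1.1  -1.  ] F [0.6 0.1 0.5] w 0.0594
-0.014 -0.012 0.191 0.004 -0.003 0.000   x0.8 
rows 1.0
```

Call:
{"method": "arm_command", "body": {
  "series": "0 0 0.05 0 0 0;0 0 0.1 0 0 0;0 0 0.14 0 0 0;0 0 0.17 0 0 0;0 0 0.19 0 0 0;0 0 0.19 0 0 0;0 0 0.19 0 0 0"
}}

```text
time_s: 8.0
tcp_pos: [0.4827, 0.4167, 0.0246]
eef_rot: [-2.198, -2.245, -0.002]
wrist_force: [-6.5, -5.4, 15.3]
gripper_width: 0.0591
```

```bash
python3 - <<'E'
from plan import *
cur()
E
```

```text
t 8.0 tcp [0.4827 0.4167 0.0246] yhead 0.021 tilt 0.001 q [ 0.59  0.47  1.63  0.    1.04 -1.  ] F [-6.5 -5.4 15.3] w 0.0591
```

Call:
{"method": "arm_command", "body": {
  "series": "0 0 -0.01 0 0 0;0 0 -0.01 0 0 0;0 0 -0.01 0 0 0;0 0 -0.01 0 0 0;0 0 -0.01 0 0 0;0 0 -0.1 0 0 0;0 0 -0.3 0 0 0;0 0 -0.6 0 0 0;0 0 -0.9 0 0 0;0 0 -0.9 0 0 0;0 0 -0.9 0 0 0",
  "hand": 1
}}

```text
time_s: 9.1
tcp_pos: [0.4852, 0.4184, 0.2103]
eef_rot: [2.197, 2.243, 0.021]
wrist_force: [0.2, -0.5, -0.3]
gripper_width: 0.0855
```

```bash
python3 - <<'E'
from plan import *
cur();wristshot('w7')
c=save('top','t7.png');crop(c,110,110,290,290,4,'t7c.png')
E
```

```text
t 9.1 tcp [0.4852 0.4184 0.2103] yhead 0.021 tilt 0.014 q [ 0.59  0.26  1.52  0.    1.35 -1.  ] F [ 0.2 -0.5 -0.3] w 0.0855
```

```bash
python3 - <<'E'
from plan import *
c=pickle.load(open('w7.pkl','rb'));crop(c,20,80,200,330,3,'w7c.png')
E
cat >> plan.py <<'E'
def box(c,pts,z):
    "4 corners in order A(near-left img..)B C D; prints centre, edge lengths, headings"
    P=pix2w(c,pts,z);m=P.mean(0);print(P.round(4)[:,:2].tolist(),'centre',m[:2].round(4))
    for i in range(4):
        e=P[(i+1)%4]-P[i];print('  edge',i,'len',round(float(np.linalg.norm(e)),4),'head',round(float(np.arctan2(e[1],e[0])),3))
    return m
E
python3 - <<'E'
from plan import *
c=pickle.load(open('w7.pkl','rb'))
f=lambda a:[(20+x/3,80+y/3) for x,y in a]
box(c,f([(173,83),(372,103),(378,353),(195,335)]),.07)
t=pickle.load(open('cams0.pkl','rb'))['top']
for n,pts in {'r1':[(263,213),(342,213),(338,320),(260,320)],'r2':[(566,218),(645,218),(640,325),(562,320)],
 'b1':[(280,415),(364,418),(355,522),(265,519)],'b2':[(568,435),(645,428),(662,522),(587,537)]}.items():
    print(n);box(t,[(110+a/4,110+b/4) for a,b in pts],.07)
E
```

```text
[[0.4082, 0.2401], [0.4127, 0.2981], [0.4911, 0.2901], [0.486, 0.2316]] centre [0.4495 0.265 ]
  edge 0 len 0.0581 head 1.494
  edge 1 len 0.0788 head -0.101
  edge 2 len 0.0587 head -1.657
  edge 3 len 0.0783 head 3.034
r1
[[0.6453, 0.2966], [0.6452, 0.2355], [0.5623, 0.2382], [0.5624, 0.2983]] centre [0.6038 0.2671]
  edge 0 len 0.061 head -1.572
  edge 1 len 0.083 head 3.11
  edge 2 len 0.0601 head 1.569
  edge 3 len 0.0829 head -0.021
r2
[[0.6411, 0.0623], [0.6411, 0.0012], [0.5581, 0.0051], [0.5621, 0.0653]] centre [0.6006 0.0335]
  edge 0 len 0.0611 head -1.572
  edge 1 len 0.0831 head 3.094
  edge 2 len 0.0603 head 1.505
  edge 3 len 0.0791 head -0.038
b1
[[0.4891, 0.2824], [0.4867, 0.2177], [0.4068, 0.2243], [0.4092, 0.2934]] centre [0.4479 0.2544]
  edge 0 len 0.0647 head -1.608
  edge 1 len 0.0802 head 3.06
  edge 2 len 0.0692 head 1.536
  edge 3 len 0.0806 head -0.137
b2
[[0.4733, 0.0607], [0.4786, 0.0013], [0.4063, -0.0116], [0.3949, 0.046]] centre [0.4383 0.0241]
  edge 0 len 0.0595 head -1.482
  edge 1 len 0.0734 head -2.964
  edge 2 len 0.0588 head 1.766
  edge 3 len 0.0797 head 0.185
```

```bash
python3 - <<'E'
from plan import *
plan([((.4495,.265,.16),-.1,0),((.4495,.265,.024),-.1,0)])
E
```

```text
-0.756 -0.183 0.218 0.002 -0.002 0.077   x3.2 
-0.758 -0.185 0.898 0.002 -0.002 0.077   x2.7 
rows 7.0
```

Call:
{"method": "arm_command", "body": {
  "series": "-0.757 -0.184 0.2 0 0 0.077;-0.757 -0.184 0.2 0 0 0.077;-0.757 -0.184 0.2 0 0 0.077;-0.757 -0.184 0.2 0 0 0.077;-0.757 -0.184 0.2 0 0 0.077;-0.757 -0.184 0.2 0 0 0.077;-0.757 -0.184 0.2 0 0 0.077;-0.757 -0.184 0.2 0 0 0.077"
}}

```text
time_s: 10.0
tcp_pos: [0.4495, 0.2658, 0.1629]
eef_rot: [-2.329, -2.109, -0.006]
wrist_force: [-0.1, 0.1, 0.3]
gripper_width: 0.0856
```

```bash
python3 - <<'E'
from plan import *
cur();wristshot('w8')
plan([((.4495,.265,.024),-.1,0)])
E
```

```text
t 10.0 tcp [0.4495 0.2658 0.1629] yhead -0.099 tilt 0.004 q [ 0.38  0.03  1.87  0.    1.24 -1.09] F [-0.1  0.1  0.3] w 0.0856
-0.005 -0.001 0.694 0.001 -0.002 0.001   x2.8 
rows 3.0
```

```bash
python3 - <<'E'
from plan import *
c=pickle.load(open('w8.pkl','rb'))
a=-.1;ex=np.array([np.cos(a),np.sin(a)]);ey=np.array([-ex[1],ex[0]])
P=[np.r_[np.array([.4495,.265])+sx*.04*ex+sy*.03*ey,.07] for sx,sy in [(-1,1),(-1,-1),(1,-1),(1,1)]]
print(w2pix(c,P).round(0).tolist())
E
```

```text
[[315.0, 164.0], [239.0, 164.0], [242.0, 255.0], [311.0, 254.0]]
```

Call:
{"method": "arm_command", "body": {
  "series": "0 0 0.2 0 0 0;0 0 0.4 0 0 0;0 0 0.55 0 0 0;0 0 0.65 0 0 0;0 0 0.69 0 0 0;0 0 0.69 0 0 0;0 0 0.69 0 0 0;0 0 0.69 0 0 0"
}}

```text
time_s: 10.85
tcp_pos: [0.4506, 0.2655, 0.0261]
eef_rot: [2.329, 2.107, 0.008]
wrist_force: [-0.3, 0.3, -0.4]
gripper_width: 0.0855
```

Call:
{"method": "arm_command", "body": {
  "series": "0 0 0 0 0 0;0 0 0 0 0 0;0 0 0 0 0 0;0 0 0 0 0 0;0 0 0 0 0 0;0 0 0 0 0 0;0 0 0 0 0 0",
  "hand": -1,
  "force": 60
}}

```text
time_s: 11.55
tcp_pos: [0.4502, 0.2652, 0.0257]
eef_rot: [2.33, 2.107, 0.007]
wrist_force: [0.5, -0.0, 5.5]
gripper_width: 0.0597
```

```bash
python3 - <<'E'
from plan import *
cur();wristshot('w9')
E
```

```text
t 11.55 tcp [0.4502 0.2652 0.0257] yhead -0.1 tilt 0.005 q [ 0.38  0.23  1.94  0.    0.97 -1.09] F [ 0.5 -0.   5.5] w 0.0597
```

```bash
cat >> plan.py <<'E'
def pix2tool(c,uv,z):
    M=c['mount'];K=c['camera_matrix'];out=[]
    for u,v in np.atleast_2d(uv):
        d=M[:3,:3]@np.linalg.inv(K)@np.array([u,v,1.]);o=M[:3,3];out.append(o+d*(z-o[2])/d[2])
    return np.array(out).round(4)
E
python3 - <<'E'
from plan import *
c=pickle.load(open('w9.pkl','rb'))
print(pix2tool(c,[(199,235),(357,235)],-.0443), pix2tool(c,[(226,187),(328,187)],.0257))
plan([((.4502,.2652,.22),-.1,0),((.45,.08,.34),-.2,0.1)])
E
```

```text
[[-0.0288 -0.0401 -0.0443]
 [ 0.0275 -0.0401 -0.0443]] [[-0.0305 -0.0392  0.0257]
 [ 0.0286 -0.0392  0.0257]]
0.003 0.003 -0.971 0.002 -0.002 -0.000   x3.9 
-0.916 0.097 -1.574 -0.062 -0.005 0.063   x4.4   !!
rows 9.0
```

Call:
{"method": "arm_command", "body": {
  "series": "0 0 -0.1 0 0 0;0 0 -0.3 0 0 0;0 0 -0.5 0 0 0;0 0 -0.7 0 0 0;0 0 -0.9 0 0 0;-0.2 0.02 -1 0 0 0.01;-0.4 0.04 -1 -0.02 0 0.02;-0.6 0.06 -1 -0.04 0 0.04;-0.9 0.1 -1 -0.06 0 0.06;-0.9 0.1 -1 -0.06 0 0.06;-0.9 0.1 -1 -0.06 0 0.06"
}}

```text
time_s: 12.7
tcp_pos: [0.4503, 0.0817, 0.2239]
eef_rot: [2.376, 1.946, 0.101]
wrist_force: [-0.3, 0.3, -1.8]
gripper_width: 0.0595
```

```bash
python3 - <<'E'
from plan import *
cur()
plan([((.46,-.09,.36),-.35,0.2)])
E
```

```text
t 12.7 tcp [0.4503 0.0817 0.2239] yhead -0.199 tilt 0.095 q [ 0.02 -0.27  2.02 -0.01  1.29 -1.35] F [-0.3  0.3 -1.8] w 0.0595
-0.828 0.280 -0.663 -0.067 -0.018 0.095   x4.4 
rows 5.0
```

Call:
{"method": "arm_command", "body": {
  "series": "-0.1 0.09 -0.3 -0.02 0 0.02;-0.2 0.16 -0.6 -0.04 0 0.04;-0.4 0.26 -0.67 -0.06 -0.01 0.06;-0.6 0.28 -0.67 -0.06 -0.015 0.08;-0.83 0.28 -0.67 -0.067 -0.018 0.095;-0.83 0.28 -0.67 -0.067 -0.018 0.095;-0.83 0.28 -0.67 -0.067 -0.018 0.095;-0.83 0.28 -0.67 -0.067 -0.018 0.095"
}}

```text
time_s: 13.5
tcp_pos: [0.4608, -0.0873, 0.3612]
eef_rot: [2.433, 1.712, 0.173]
wrist_force: [0.3, 0.4, -2.2]
gripper_width: 0.0594
```

```bash
python3 - <<'E'
from plan import *
cur()
L=pickle.load(open('lanes.pkl','rb'));p=L['blue']
plan([(deck(p,(.046,0,.15))[0],p[2],TH)])
E
```

```text
t 13.5 tcp [ 0.4608 -0.0873  0.3612] yhead -0.345 tilt 0.199 q [-0.36 -0.38  1.87  0.    1.46 -1.58] F [ 0.3  0.4 -2.2] w 0.0594
-0.841 0.388 0.226 -0.039 -0.024 0.100   x3.8 
rows 4.0
```

Call:
{"method": "arm_command", "body": {
  "series": "-0.22 0.1 0 -0.01 0 0.025;-0.44 0.2 0 -0.02 -0.01 0.05;-0.66 0.3 0 -0.03 -0.02 0.075;-0.84 0.39 0.1 -0.04 -0.024 0.1;-0.84 0.39 0.226 -0.04 -0.024 0.1;-0.84 0.39 0.226 -0.04 -0.024 0.1;-0.84 0.39 0.226 -0.04 -0.024 0.1;-0.84 0.39 0.226 -0.04 -0.024 0.1;-0.84 0.39 0.226 -0.04 -0.024 0.1"
}}

```text
time_s: 14.4
tcp_pos: [0.4849, -0.2749, 0.3348]
eef_rot: [2.503, 1.476, 0.197]
wrist_force: [1.2, 0.6, -0.9]
gripper_width: 0.0594
```

```bash
python3 - <<'E'
from plan import *
cur();c=wristshot('w10')
L=pickle.load(open('lanes.pkl','rb'));p=L['blue']
print(w2pix(c,np.r_[deck(p,[(0,.04,.022),(0,-.04,.022)]),lan(p,(-.055,0,.164))]).round(1).tolist())
plan([(deck(p,(.046,0,.06))[0],p[2],TH),(deck(p,(.046,0,.027))[0],p[2],TH)])
E
```

```text
t 14.4 tcp [ 0.4849 -0.2749  0.3348] yhead -0.506 tilt 0.266 q [-0.69 -0.21  1.79  0.05  1.3  -1.76] F [ 1.2  0.6 -0.9] w 0.0594
[[322.5, 146.7], [233.6, 146.6], [278.0, 80.7]]
0.002 -0.012 0.462 0.004 0.000 0.000   x1.8 
0.002 -0.012 0.627 0.004 0.000 0.000   x0.7 
rows 3.0
```

Call:
{"method": "arm_command", "body": {
  "series": "0.005 -0.003 0.15 0 0 0;0.005 -0.006 0.3 0 0 0;0.005 -0.01 0.42 0 0 0;0.005 -0.012 0.5 0 0 0;0.005 -0.012 0.56 0.004 0 0;0.005 -0.012 0.6 0.004 0 0;0.005 -0.012 0.62 0.004 0 0;0.005 -0.012 0.625 0.004 0 0;0.005 -0.012 0.625 0.004 0 0;0.005 -0.012 0.625 0.004 0 0"
}}

```text
time_s: 15.45
tcp_pos: [0.5112, -0.2898, 0.2125]
eef_rot: [2.511, 1.476, 0.192]
wrist_force: [0.8, 0.1, -2.0]
gripper_width: 0.0596
```

```bash
cat >> plan.py <<'E'
def indeck(p):
    s=sense();return (np.linalg.inv(laneT(p)@DK)@np.r_[s['tcp_pos'],1])[:3].round(4)
E
python3 - <<'E'
from plan import *
cur();c=wristshot('w11')
L=pickle.load(open('lanes.pkl','rb'));p=L['blue']
print(indeck(p))
E
```

```text
t 15.45 tcp [ 0.5112 -0.2898  0.2125] yhead -0.508 tilt 0.258 q [-0.67 -0.05  1.87  0.05  1.07 -1.76] F [ 0.8  0.1 -2. ] w 0.0596
[ 0.0456 -0.0003  0.0266]
```

Call:
{"method": "arm_command", "body": {
  "series": "0.012 0 0 0 0 0;0.012 0 0.006 0 0 0;0.012 0 0.012 0 0 0;0.012 0 0.018 0 0 0;0.012 0 0.018 0 0 0;0.012 0 0.018 0 0 0"
}}

```text
time_s: 16.1
tcp_pos: [0.5126, -0.2875, 0.2112]
eef_rot: [2.511, 1.478, 0.191]
wrist_force: [-15.6, 9.7, 17.9]
gripper_width: 0.0594
```

```bash
python3 - <<'E'
from plan import *
cur()
L=pickle.load(open('lanes.pkl','rb'));p=L['blue']
print(indeck(p))
E
```

```text
t 16.1 tcp [ 0.5126 -0.2875  0.2112] yhead -0.507 tilt 0.257 q [-0.67 -0.05  1.87  0.05  1.06 -1.75] F [-15.6   9.7  17.9] w 0.0594
[0.0454 0.0024 0.0254]
```

Call:
{"method": "arm_command", "body": {
  "series": "0 0 -0.008 0 0 0;0 0 -0.008 0 0 0;0 0 -0.008 0 0 0;0 0 -0.008 0 0 0;0 0 -0.008 0 0 0;0 0 -0.008 0 0 0;0 0 -0.1 0 0 0;0 0 -0.3 0 0 0;0 0 -0.5 0 0 0;0 0 -0.7 0 0 0;0 0 -0.7 0 0 0;0 0 -0.7 0 0 0",
  "hand": 1
}}

```text
time_s: 17.3
tcp_pos: [0.4822, -0.271, 0.3449]
eef_rot: [2.51, 1.476, 0.192]
wrist_force: [0.4, 0.6, -0.0]
gripper_width: 0.0853
```

```bash
python3 - <<'E'
from plan import *
cur();c=wristshot('w12')
c=camera('scene');crop(c,100,110,300,260,4,'s12.png')
c=camera('top');crop(c,110,110,290,290,3,'t12.png')
E
```

```text
t 17.3 tcp [ 0.4822 -0.271   0.3449] yhead -0.508 tilt 0.26 q [-0.68 -0.21  1.77  0.05  1.33 -1.75] F [ 0.4  0.6 -0. ] w 0.0853
```

```bash
python3 - <<'E'
from plan import *
c=pickle.load(open('w12.pkl','rb'))
L=pickle.load(open('lanes.pkl','rb'));p=L['red']
print(w2pix(c,np.r_[deck(p,[(0,.04,.022),(0,-.04,.022),(.19,.04,.008),(.19,-.04,.008)]),lan(p,(-.055,0,.164))]).round(1).tolist())
p=L['blue']
print(w2pix(c,np.r_[deck(p,[(0,.04,.022),(0,-.04,.022),(.19,.04,.008),(.19,-.04,.008)]),lan(p,(-.055,0,.164))]).round(1).tolist())
p=L['red']
plan([(deck(p,(.041,0.001,.15))[0],p[2],TH)])
crop(c,220,20,500,320,2,'w12c.png')
E
```

```text
[[485.9, 99.4], [392.1, 101.4], [442.2, 282.3], [369.7, 283.3], [438.1, 31.4]]
[[318.4, 147.6], [233.1, 147.7], [309.9, 307.9], [242.5, 308.0], [275.6, 84.6]]
0.695 -0.224 -0.002 -0.004 0.003 -0.013   x2.9 
rows 3.0
```

Call:
{"method": "arm_command", "body": {
  "series": "0.23 -0.07 -0.05 0 0 0;0.46 -0.14 -0.05 0 0 0;0.69 -0.22 0 -0.004 0.003 -0.013;0.69 -0.22 0 -0.004 0.003 -0.013;0.69 -0.22 0 -0.004 0.003 -0.013;0.69 -0.22 0 -0.004 0.003 -0.013;0.69 -0.22 0 -0.004 0.003 -0.013"
}}

```text
time_s: 18.15
tcp_pos: [0.5115, -0.1308, 0.3322]
eef_rot: [2.494, 1.498, 0.197]
wrist_force: [0.4, 0.0, -0.5]
gripper_width: 0.0851
```

```bash
python3 - <<'E'
from plan import *
cur();c=wristshot('w13')
L=pickle.load(open('lanes.pkl','rb'));p=L['red']
print(indeck(p));plan([(deck(p,(.041,0.001,.022))[0],p[2],TH)])
E
```

```text
t 18.15 tcp [ 0.5115 -0.1308  0.3322] yhead -0.489 tilt 0.263 q [-0.38 -0.27  1.84 -0.03  1.31 -1.46] F [ 0.4  0.  -0.5] w 0.0851
[ 0.0435 -0.0015  0.1512]
0.013 -0.015 0.646 0.002 0.001 -0.001   x2.6 
rows 3.0
```

Call:
{"method": "arm_command", "body": {
  "series": "0.015 -0.005 0.2 0 0 0;0.015 -0.01 0.4 0 0 0;0.015 -0.015 0.55 0 0 0;0.015 -0.015 0.62 0 0 0;0.015 -0.015 0.645 0 0 0;0.015 -0.015 0.645 0 0 0;0.015 -0.015 0.645 0 0 0;0.015 -0.015 0.645 0 0 0"
}}

```text
time_s: 19.0
tcp_pos: [0.5411, -0.1415, 0.2091]
eef_rot: [2.49, 1.499, 0.201]
wrist_force: [-0.3, 0.3, -0.2]
gripper_width: 0.0853
```

Call:
{"method": "arm_command", "body": {
  "series": "0 0 0 0 0 0;0 0 0 0 0 0;0 0 0 0 0 0;0 0 0 0 0 0;0 0 0 0 0 0;0 0 0 0 0 0;0 0 0 0 0 0",
  "hand": -1,
  "force": 35
}}

```text
time_s: 19.7
tcp_pos: [0.5406, -0.1412, 0.2081]
eef_rot: [2.491, 1.5, 0.199]
wrist_force: [-3.4, 0.7, 6.5]
gripper_width: 0.0592
```

```bash
python3 - <<'E'
from plan import *
cur();
L=pickle.load(open('lanes.pkl','rb'));p=L['red']
print(indeck(p));s=sense();plan([(s['tcp_pos']+[-.03,.015,.14],p[2],TH)])
E
```

```text
t 19.7 tcp [ 0.5406 -0.1412  0.2081] yhead -0.486 tilt 0.265 q [-0.38 -0.12  1.95 -0.03  1.05 -1.45] F [-3.4  0.7  6.5] w 0.0592
[0.0411 0.0029 0.0233]
-0.004 0.021 -0.719 0.003 0.000 0.000   x2.9 
rows 3.0
```

Call:
{"method": "arm_command", "body": {
  "series": "0 0 -0.1 0 0 0;0 0.02 -0.3 0 0 0;0 0.02 -0.5 0 0 0;0 0.02 -0.72 0 0 0;0 0.02 -0.72 0 0 0;0 0.02 -0.72 0 0 0"
}}

```text
time_s: 20.3
tcp_pos: [0.5109, -0.1254, 0.3483]
eef_rot: [2.49, 1.5, 0.2]
wrist_force: [-0.1, -0.2, -1.2]
gripper_width: 0.0592
```

```bash
python3 - <<'E'
from plan import *
cur();
plan([((.48,.045,.34),-.2,.05)])
E
```

```text
t 20.3 tcp [ 0.5109 -0.1254  0.3483] yhead -0.487 tilt 0.266 q [-0.37 -0.28  1.82 -0.03  1.34 -1.45] F [-0.1 -0.2 -1.2] w 0.0592
0.681 -0.527 -0.101 0.136 0.029 -0.180   x3.5 
rows 4.0
```

Call:
{"method": "arm_command", "body": {
  "series": "0.68 -0.53 -0.1 0.136 0.029 -0.18;0.68 -0.53 -0.1 0.136 0.029 -0.18;0.68 -0.53 -0.1 0.136 0.029 -0.18;0.68 -0.53 -0.1 0.136 0.029 -0.18;0.68 -0.53 -0.1 0.136 0.029 -0.18;0.68 -0.53 -0.1 0.136 0.029 -0.18"
}}

```text
time_s: 20.9
tcp_pos: [0.4785, 0.0454, 0.3367]
eef_rot: [2.404, 1.967, 0.044]
wrist_force: [-0.4, -0.6, -0.4]
gripper_width: 0.059
```

```bash
python3 - <<'E'
from plan import *
cur();
plan([((.5,.235,.32),-.05,.0)])
E
```

```text
t 20.9 tcp [0.4785 0.0454 0.3367] yhead -0.199 tilt 0.045 q [-0.07 -0.22  1.77 -0.01  1.54 -1.44] F [-0.4 -0.6 -0.4] w 0.059
0.951 -0.086 0.079 0.029 0.002 -0.095   x3.8 
rows 4.0
```

Call:
{"method": "arm_command", "body": {
  "series": "0.95 -0.09 0.08 0.029 0 -0.095;0.95 -0.09 0.08 0.029 0 -0.095;0.95 -0.09 0.08 0.029 0 -0.095;0.95 -0.09 0.08 0.029 0 -0.095;0.95 -0.09 0.08 0.029 0 -0.095;0.95 -0.09 0.08 0.029 0 -0.095"
}}

```text
time_s: 21.5
tcp_pos: [0.5002, 0.2342, 0.3205]
eef_rot: [2.275, 2.161, -0.005]
wrist_force: [0.5, -0.7, -0.3]
gripper_width: 0.059
```

```bash
python3 - <<'E'
from plan import *
cur();
plan([((.583,.416,.30),.02,.0),((.583,.416,.13),.02,.0)])
E
```

```text
t 21.5 tcp [0.5002 0.2342 0.3205] yhead -0.051 tilt 0.005 q [ 0.3   0.    1.6  -0.    1.54 -1.22] F [ 0.5 -0.7 -0.3] w 0.059
0.929 0.367 0.098 0.000 0.003 -0.045   x4.0 
0.933 0.366 0.948 0.000 0.003 -0.045   x3.4 
rows 9.0
```

Call:
{"method": "arm_command", "body": {
  "series": "0.31 0.12 0.1 0 0 -0.015;0.62 0.24 0.1 0 0 -0.03;0.93 0.367 0.1 0 0.003 -0.045;0.93 0.367 0.1 0 0.003 -0.045;0.93 0.367 0.3 0 0.003 -0.045;0.93 0.367 0.5 0 0.003 -0.045;0.93 0.367 0.7 0 0.003 -0.045;0.93 0.367 0.9 0 0.003 -0.045;0.93 0.367 0.95 0 0.003 -0.045;0.93 0.367 0.95 0 0.003 -0.045;0.93 0.367 0.95 0 0.003 -0.045"
}}

```text
time_s: 22.6
tcp_pos: [0.5853, 0.4157, 0.1342]
eef_rot: [2.201, 2.24, 0.009]
wrist_force: [0.4, 0.4, 0.4]
gripper_width: 0.0595
```

```bash
python3 - <<'E'
from plan import *
cur();wristshot('w14')
plan([((.583,.416,.06),.02,.0),((.583,.416,.029),.02,.0)])
E
```

```text
t 22.6 tcp [0.5853 0.4157 0.1342] yhead 0.018 tilt 0.006 q [ 0.51  0.51  1.35 -0.    1.28 -1.08] F [0.4 0.4 0.4] w 0.0595
-0.003 -0.016 0.376 0.004 -0.002 -0.001   x1.5 
-0.003 -0.017 0.531 0.004 -0.002 -0.001   x0.6 
rows 3.0
```

Call:
{"method": "arm_command", "body": {
  "series": "0 -0.016 0.2 0 0 0;0 -0.016 0.37 0 0 0;0 -0.016 0.45 0 0 0;0 -0.016 0.5 0 0 0;0 -0.016 0.53 0 0 0;0 -0.016 0.54 0 0 0;0 -0.016 0.54 0 0 0;0 -0.016 0.54 0 0 0"
}}

```text
time_s: 23.45
tcp_pos: [0.5822, 0.4172, 0.0273]
eef_rot: [2.199, 2.241, 0.01]
wrist_force: [-2.6, -1.2, 5.8]
gripper_width: 0.0593
```

```bash
python3 - <<'E'
from plan import *
cur()
E
```

```text
t 23.45 tcp [0.5822 0.4172 0.0273] yhead 0.019 tilt 0.007 q [ 0.51  0.62  1.4   0.    1.12 -1.08] F [-2.6 -1.2  5.8] w 0.0593
```

Contact as expected; release and rise, then look.

Call:
{"method": "arm_command", "body": {
  "series": "0 0 0 0 0 0;0 0 0 0 0 0;0 0 0 0 0 0;0 0 0 0 0 0;0 0 0 0 0 0;0 0 -0.1 0 0 0;0 0 -0.3 0 0 0;0 0 -0.5 0 0 0;0 0 -0.7 0 0 0;0 0 -0.9 0 0 0;0 0 -1 0 0 0;0 0 -1 0 0 0;0 0 -1 0 0 0",
  "hand": 1
}}

```text
time_s: 24.75
tcp_pos: [0.5802, 0.4161, 0.2247]
eef_rot: [2.2, 2.242, 0.007]
wrist_force: [-0.1, 0.4, -0.1]
gripper_width: 0.0853
```

```bash
python3 - <<'E'
from plan import *
cur();wristshot('w15')
# r1 estimate: centre (.604,.267) head -.02
plan([((.52,.33,.24),-.02,0)])
E
```

```text
t 24.75 tcp [0.5802 0.4161 0.2247] yhead 0.019 tilt 0.004 q [ 0.51  0.43  1.27  0.    1.43 -1.08] F [-0.1  0.4 -0.1] w 0.0853
-0.422 -0.305 -0.087 0.001 -0.001 0.025   x2.1 
rows 3.0
```

```bash
python3 - <<'E'
from plan import *
c=pickle.load(open('w15.pkl','rb'));crop(c,50,130,320,280,3,'w15c.png')
E
python3 - <<'E'
from plan import *
c=pickle.load(open('w15.pkl','rb'))
f=lambda a:[(50+x/3,130+y/3) for x,y in a]
box(c,f([(176,137),(350,143),(366,352),(204,347)]),.07)
box(c,f([(601,68),(769,68),(764,283),(603,280)]),.054)
print(pix2w(c,f([(533,288)]),.022))
E
```

```text
[[0.567, 0.2454], [0.568, 0.3037], [0.6463, 0.3016], [0.6453, 0.2428]] centre [0.6067 0.2734]
  edge 0 len 0.0583 head 1.554
  edge 1 len 0.0783 head -0.026
  edge 2 len 0.0589 head -1.588
  edge 3 len 0.0783 head 3.108
[[0.5437, 0.3874], [0.5426, 0.4456], [0.623, 0.4478], [0.6228, 0.3873]] centre [0.583 0.417]
  edge 0 len 0.0582 head 1.589
  edge 1 len 0.0804 head 0.028
  edge 2 len 0.0605 head -1.573
  edge 3 len 0.0792 head 3.141
[[0.63993711 0.35562805 0.022     ]]
```

```bash
python3 - <<'E'
from plan import *
plan([((.6067,.2734,.16),-.026,0),((.6067,.2734,.025),-.026,0)])
E
```

```text
-0.714 0.122 0.314 0.001 -0.001 0.029   x3.2 
-0.714 0.122 0.989 0.001 -0.001 0.029   x2.7 
rows 7.0
```

Call:
{"method": "arm_command", "body": {
  "series": "-0.24 0.04 0 0 0 0.01;-0.48 0.08 0.1 0 0 0.02;-0.714 0.122 0.2 0 0 0.029;-0.714 0.122 0.314 0 0 0.029;-0.714 0.122 0.314 0 0 0.029;-0.714 0.122 0.314 0 0 0.029;-0.714 0.122 0.314 0 0 0.029"
}}

```text
time_s: 25.5
tcp_pos: [0.6074, 0.275, 0.1614]
eef_rot: [2.249, 2.193, 0.006]
wrist_force: [0.7, -0.7, 0.2]
gripper_width: 0.0857
```

```bash
python3 - <<'E'
from plan import *
cur();wristshot('w16')
plan([((.6067,.2734,.025),-.026,0)])
E
```

```text
t 25.5 tcp [0.6074 0.275  0.1614] yhead -0.025 tilt 0.004 q [ 0.31  0.37  1.48  0.    1.29 -1.24] F [ 0.7 -0.7  0.2] w 0.0857
-0.010 -0.007 0.685 0.003 -0.001 0.001   x2.7 
rows 3.0
```

Call:
{"method": "arm_command", "body": {
  "series": "-0.01 -0.007 0.2 0 0 0;-0.01 -0.007 0.4 0 0 0;-0.01 -0.007 0.55 0 0 0;-0.01 -0.007 0.65 0 0 0;-0.01 -0.007 0.685 0 0 0;-0.01 -0.007 0.685 0 0 0;-0.01 -0.007 0.685 0 0 0;-0.01 -0.007 0.685 0 0 0"
}}

```text
time_s: 26.35
tcp_pos: [0.6077, 0.2727, 0.0259]
eef_rot: [2.249, 2.191, 0.009]
wrist_force: [0.0, 0.8, -1.1]
gripper_width: 0.0853
```

Call:
{"method": "arm_command", "body": {
  "series": "0 0 0 0 0 0;0 0 0 0 0 0;0 0 0 0 0 0;0 0 0 0 0 0;0 0 0 0 0 0;0 0 0 0 0 0;0 0 0 0 0 0",
  "hand": -1,
  "force": 60
}}

```text
time_s: 27.05
tcp_pos: [0.6071, 0.2723, 0.025]
eef_rot: [2.25, 2.191, 0.007]
wrist_force: [-1.2, 0.3, 5.3]
gripper_width: 0.0595
```

```bash
python3 - <<'E'
from plan import *
cur();wristshot('w17')
E
```

```text
t 27.05 tcp [0.6071 0.2723 0.025 ] yhead -0.027 tilt 0.005 q [ 0.3   0.52  1.55  0.    1.06 -1.24] F [-1.2  0.3  5.3] w 0.0595
```

Call:
{"method": "arm_command", "body": {
  "series": "0 0 -0.1 0 0 0;0 0 -0.3 0 0 0;0 0 -0.5 0 0 0;0 0 -0.7 0 0 0;0 0 -0.9 0 0 0;0 0 -1 0 0 0;0 0 -1 0 0 0;0 0 -1 0 0 0"
}}

```text
time_s: 27.9
tcp_pos: [0.6052, 0.2714, 0.2223]
eef_rot: [-2.251, -2.192, -0.002]
wrist_force: [-0.6, -0.1, -1.9]
gripper_width: 0.0595
```

```bash
python3 - <<'E'
from plan import *
cur()
plan([((.54,.09,.34),-.15,.08)])
E
```

```text
t 27.9 tcp [0.6052 0.2714 0.2223] yhead -0.027 tilt 0.001 q [ 0.3   0.32  1.43  0.    1.4  -1.24] F [-0.6 -0.1 -1.9] w 0.0595
-0.915 -0.301 -0.590 -0.050 -0.004 0.078   x4.5 
rows 5.0
```

Call:
{"method": "arm_command", "body": {
  "series": "-0.92 -0.3 -0.59 -0.05 0 0.078;-0.92 -0.3 -0.59 -0.05 0 0.078;-0.92 -0.3 -0.59 -0.05 0 0.078;-0.92 -0.3 -0.59 -0.05 0 0.078;-0.92 -0.3 -0.59 -0.05 0 0.078;-0.92 -0.3 -0.59 -0.05 0 0.078;-0.92 -0.3 -0.59 -0.05 0 0.078"
}}

```text
time_s: 28.6
tcp_pos: [0.5399, 0.0889, 0.3388]
eef_rot: [2.34, 2.012, 0.085]
wrist_force: [0.6, -0.5, -2.2]
gripper_width: 0.0593
```

```bash
python3 - <<'E'
from plan import *
cur()
p=pickle.load(open('lanes.pkl','rb'))['red']
plan([((.52,-.07,.36),-.35,.2)])
E
```

```text
t 28.6 tcp [0.5399 0.0889 0.3388] yhead -0.151 tilt 0.077 q [ 0.02 -0.08  1.64 -0.01  1.5  -1.4 ] F [ 0.6 -0.5 -2.2] w 0.0593
-0.800 0.029 -0.109 -0.078 -0.022 0.125   x3.2 
rows 4.0
```

Call:
{"method": "arm_command", "body": {
  "series": "-0.8 0.03 -0.11 -0.078 -0.022 0.125;-0.8 0.03 -0.11 -0.078 -0.022 0.125;-0.8 0.03 -0.11 -0.078 -0.022 0.125;-0.8 0.03 -0.11 -0.078 -0.022 0.125;-0.8 0.03 -0.11 -0.078 -0.022 0.125;-0.8 0.03 -0.11 -0.078 -0.022 0.125"
}}

```text
time_s: 29.2
tcp_pos: [0.5209, -0.0686, 0.3605]
eef_rot: [2.435, 1.708, 0.172]
wrist_force: [0.1, 1.0, -1.6]
gripper_width: 0.0596
```

```bash
python3 - <<'E'
from plan import *
cur()
p=pickle.load(open('lanes.pkl','rb'))['red']
plan([(deck(p,(.045,.003,.15))[0],p[2],TH)])
E
```

```text
t 29.2 tcp [ 0.5209 -0.0686  0.3605] yhead -0.348 tilt 0.199 q [-0.27 -0.23  1.75 -0.01  1.42 -1.49] F [ 0.1  1.  -1.6] w 0.0596
-0.287 0.044 0.156 -0.039 -0.021 0.086   x1.3 
rows 2.0
```

Call:
{"method": "arm_command", "body": {
  "series": "-0.29 0.044 0.156 -0.039 -0.021 0.086;-0.29 0.044 0.156 -0.039 -0.021 0.086;-0.29 0.044 0.156 -0.039 -0.021 0.086;-0.29 0.044 0.156 -0.039 -0.021 0.086;-0.29 0.044 0.156 -0.039 -0.021 0.086;-0.29 0.044 0.156 -0.039 -0.021 0.086"
}}

```text
time_s: 29.8
tcp_pos: [0.5158, -0.1284, 0.3344]
eef_rot: [2.49, 1.502, 0.2]
wrist_force: [-1.0, -0.4, -1.6]
gripper_width: 0.0594
```

```bash
python3 - <<'E'
from plan import *
cur();wristshot('w18')
p=pickle.load(open('lanes.pkl','rb'))['red']
print(indeck(p));plan([(deck(p,(.045,.003,.0275))[0],p[2],TH)])
E
```

```text
t 29.8 tcp [ 0.5158 -0.1284  0.3344] yhead -0.485 tilt 0.265 q [-0.37 -0.26  1.83 -0.03  1.31 -1.46] F [-1.  -0.4 -1.6] w 0.0594
[0.0466 0.0025 0.1525]
0.003 -0.011 0.625 0.003 0.000 0.001   x2.5 
rows 3.0
```

Call:
{"method": "arm_command", "body": {
  "series": "0 -0.003 0.15 0 0 0;0 -0.006 0.3 0 0 0;0 -0.01 0.42 0 0 0;0 -0.011 0.5 0.003 0 0;0 -0.011 0.56 0.003 0 0;0 -0.011 0.6 0.003 0 0;0 -0.011 0.625 0.003 0 0;0 -0.011 0.636 0.003 0 0;0 -0.011 0.636 0.003 0 0;0 -0.011 0.636 0.003 0 0"
}}

```text
time_s: 30.85
tcp_pos: [0.543, -0.1443, 0.2113]
eef_rot: [2.494, 1.501, 0.196]
wrist_force: [0.3, -0.4, -2.4]
gripper_width: 0.0592
```

```bash
python3 - <<'E'
from plan import *
cur();
p=pickle.load(open('lanes.pkl','rb'))['red']
print(indeck(p))
E
```

```text
t 30.85 tcp [ 0.543  -0.1443  0.2113] yhead -0.487 tilt 0.261 q [-0.38 -0.11  1.93 -0.03  1.06 -1.46] F [ 0.3 -0.4 -2.4] w 0.0592
[0.0453 0.0013 0.0255]
```

Call:
{"method": "arm_command", "body": {
  "series": "0 0 0.005 0 0 0;0 0 0.01 0 0 0;0 0 0.015 0 0 0;0 0 0.015 0 0 0;0 0 0.015 0 0 0"
}}

```text
time_s: 31.35
tcp_pos: [0.5431, -0.1443, 0.2107]
eef_rot: [2.494, 1.502, 0.195]
wrist_force: [-15.8, 6.1, 17.3]
gripper_width: 0.0595
```

```bash
python3 - <<'E'
from plan import *
cur();
p=pickle.load(open('lanes.pkl','rb'))['red']
print(indeck(p))
E
```

```text
t 31.35 tcp [ 0.5431 -0.1443  0.2107] yhead -0.487 tilt 0.26 q [-0.38 -0.11  1.93 -0.03  1.06 -1.46] F [-15.8   6.1  17.3] w 0.0595
[0.0453 0.0014 0.0249]
```

Call:
{"method": "arm_command", "body": {
  "series": "0 0 -0.008 0 0 0;0 0 -0.008 0 0 0;0 0 -0.008 0 0 0;0 0 -0.008 0 0 0;0 0 -0.008 0 0 0;0 0 -0.008 0 0 0;0 0 -0.1 0 0 0;0 0 -0.3 0 0 0;0 0 -0.5 0 0 0;0 0 -0.7 0 0 0;0 0 -0.7 0 0 0;0 0 -0.7 0 0 0",
  "hand": 1
}}

```text
time_s: 32.55
tcp_pos: [0.512, -0.1277, 0.3442]
eef_rot: [2.493, 1.501, 0.197]
wrist_force: [-0.1, 0.1, -1.0]
gripper_width: 0.0852
```

```bash
python3 - <<'E'
from plan import *
cur();c=wristshot('w19');crop(c,330,60,480,180,4,'w19c.png')
plan([((.53,.02,.30),-.2,0.)])
E
```

```text
t 32.55 tcp [ 0.512  -0.1277  0.3442] yhead -0.487 tilt 0.262 q [-0.37 -0.27  1.82 -0.03  1.33 -1.46] F [-0.1  0.1 -1. ] w 0.0852
0.695 -0.308 0.136 0.164 0.024 -0.182   x3.1 
rows 4.0
```

```bash
python3 - <<'E'
from plan import *
plan([((.55,.03,.27),-.04,0.)])
E
```

```text
0.786 -0.284 0.298 0.162 0.037 -0.283   x3.6 
rows 4.0
```

Call:
{"method": "arm_command", "body": {
  "series": "0.26 -0.1 0 0.05 0.01 -0.1;0.52 -0.19 0.1 0.1 0.02 -0.2;0.786 -0.284 0.298 0.162 0.037 -0.283;0.786 -0.284 0.298 0.162 0.037 -0.283;0.786 -0.284 0.298 0.162 0.037 -0.283;0.786 -0.284 0.298 0.162 0.037 -0.283;0.786 -0.284 0.298 0.162 0.037 -0.283"
}}

```text
time_s: 33.3
tcp_pos: [0.55, 0.029, 0.2705]
eef_rot: [2.266, 2.174, -0.001]
wrist_force: [0.7, -0.0, -0.0]
gripper_width: 0.0853
```

```bash
python3 - <<'E'
from plan import *
cur();c=wristshot('w20');crop(c,180,120,400,300,3,'w20c.png')
E
```

```text
t 33.3 tcp [0.55   0.029  0.2705] yhead -0.041 tilt 0.001 q [-0.09  0.02  1.67 -0.    1.45 -1.62] F [ 0.7 -0.  -0. ] w 0.0853
```

```bash
python3 - <<'E'
from plan import *
c=pickle.load(open('w20.pkl','rb'))
f=lambda a:[(180+x/3,120+y/3) for x,y in a]
m=box(c,f([(240,214),(388,214),(380,396),(241,394)]),.07)
plan([((m[0],m[1],.16),-.03,0),((m[0],m[1],.025),-.03,0)])
E
```

```text
[[0.5617, 0.0074], [0.5641, 0.066], [0.6443, 0.0622], [0.6409, 0.0032]] centre [0.6027 0.0347]
  edge 0 len 0.0587 head 1.53
  edge 1 len 0.0803 head -0.048
  edge 2 len 0.0591 head -1.628
  edge 3 len 0.0793 head 3.087
0.041 0.261 0.557 0.001 0.001 -0.007   x2.5 
0.042 0.260 1.232 0.001 0.001 -0.007   x2.7   !!
rows 6.0
```

Call:
{"method": "arm_command", "body": {
  "series": "0.02 0.13 0.2 0 0 0;0.041 0.26 0.4 0 0 0.006;0.041 0.26 0.557 0 0 0.006;0.041 0.26 0.557 0 0 0.006;0.041 0.26 0.557 0 0 0.006;0.041 0.26 0.557 0 0 0.006"
}}

```text
time_s: 33.95
tcp_pos: [0.6039, 0.0353, 0.1625]
eef_rot: [2.273, 2.162, 0.005]
wrist_force: [0.5, -0.1, 0.7]
gripper_width: 0.0852
```

```bash
python3 - <<'E'
from plan import *
cur();c=wristshot('w21')
plan([((.6027,.0347,.025),-.05,0)])
E
```

```text
t 33.95 tcp [0.6039 0.0353 0.1625] yhead -0.05 tilt 0.005 q [-0.07  0.23  1.65 -0.    1.26 -1.59] F [ 0.5 -0.1  0.7] w 0.0852
-0.003 -0.011 0.688 0.004 0.001 -0.000   x2.8 
rows 3.0
```

```bash
python3 - <<'E'
from plan import *
c=pickle.load(open('w21.pkl','rb'))
print(pix2w(c,[(330,287)],0), pix2w(c,[(365,300)],0))
c=pickle.load(open('cams0.pkl','rb'))['top']
print(pix2w(c,[(110+532/4,110+60/4)],.13),pix2w(c,[(110+545/4,110+132/4)],.0))
E
```

```text
[[0.72744479 0.09121411 0.        ]] [[ 7.47875053e-01  1.33533407e-01 -5.55111512e-17]]
[[0.75011691 0.08360985 0.13      ]] [[0.72151638 0.08404988 0.        ]]
```

Cone is 0.12 m away – clear. Descend and grip.

Call:
{"method": "arm_command", "body": {
  "series": "-0.003 -0.011 0.2 0 0 0;-0.003 -0.011 0.4 0 0 0;-0.003 -0.011 0.55 0 0 0;-0.003 -0.011 0.65 0 0 0;-0.003 -0.011 0.688 0 0 0;-0.003 -0.011 0.688 0 0 0;-0.003 -0.011 0.688 0 0 0;-0.003 -0.011 0.688 0 0 0"
}}

```text
time_s: 34.8
tcp_pos: [0.602, 0.0352, 0.0238]
eef_rot: [2.273, 2.163, 0.003]
wrist_force: [0.2, -0.0, -0.4]
gripper_width: 0.0852
```

Call:
{"method": "arm_command", "body": {
  "series": "0 0 0 0 0 0;0 0 0 0 0 0;0 0 0 0 0 0;0 0 0 0 0 0;0 0 0 0 0 0;0 0 0 0 0 0;0 0 0 0 0 0",
  "hand": -1,
  "force": 60
}}

```text
time_s: 35.5
tcp_pos: [0.6012, 0.0352, 0.0227]
eef_rot: [2.274, 2.164, 0.001]
wrist_force: [-0.5, 0.2, 7.2]
gripper_width: 0.0593
```

```bash
python3 - <<'E'
from plan import *
cur();wristshot('w22')
E
```

```text
t 35.5 tcp [0.6012 0.0352 0.0227] yhead -0.049 tilt 0.002 q [-0.07  0.4   1.73 -0.    1.01 -1.59] F [-0.5  0.2  7.2] w 0.0593
```

```bash
python3 - <<'E'
from plan import *
c=pickle.load(open('w22.pkl','rb'))
print(pix2tool(c,[(196,244),(360,244)],-.0473),pix2tool(c,[(225,193),(330,193)],.0227))
E
```

```text
[[-0.0293 -0.038  -0.0473]
 [ 0.028  -0.038  -0.0473]] [[-0.0307 -0.0365  0.0227]
 [ 0.0295 -0.0365  0.0227]]
```

Call:
{"method": "arm_command", "body": {
  "series": "0 0 -0.1 0 0 0;0 0 -0.3 0 0 0;0 0 -0.5 0 0 0;0 0 -0.7 0 0 0;0 0 -0.9 0 0 0;0 0 -1 0 0 0;0 0 -1 0 0 0;0 0 -1 0 0 0"
}}

```text
time_s: 36.35
tcp_pos: [0.5997, 0.0355, 0.2204]
eef_rot: [-2.276, -2.166, 0.002]
wrist_force: [-0.1, 0.4, -2.1]
gripper_width: 0.0592
```

```bash
python3 - <<'E'
from plan import *
cur()
p=pickle.load(open('lanes.pkl','rb'))['red']
plan([((.55,-.05,.38),-.25,.12)])
print(deck(p,(.128,.003,.15)))
E
```

```text
t 36.35 tcp [0.5997 0.0355 0.2204] yhead -0.05 tilt 0.001 q [-0.07  0.17  1.6  -0.    1.37 -1.59] F [-0.1  0.4 -2.1] w 0.0592
-0.440 -0.228 -0.798 -0.077 -0.007 0.128   x3.8 
rows 4.0
[[ 0.586098   -0.1652054   0.35286481]]
```

Call:
{"method": "arm_command", "body": {
  "series": "-0.1 -0.06 -0.25 -0.02 0 0.03;-0.2 -0.12 -0.5 -0.04 0 0.06;-0.3 -0.18 -0.75 -0.06 0 0.09;-0.44 -0.23 -0.85 -0.077 -0.007 0.128;-0.44 -0.23 -0.85 -0.077 -0.007 0.128;-0.44 -0.23 -0.85 -0.077 -0.007 0.128;-0.44 -0.23 -0.85 -0.077 -0.007 0.128"
}}

```text
time_s: 37.05
tcp_pos: [0.5492, -0.0494, 0.3877]
eef_rot: [2.408, 1.87, 0.109]
wrist_force: [0.5, 0.5, -1.9]
gripper_width: 0.0594
```

```bash
python3 - <<'E'
from plan import *
cur()
p=pickle.load(open('lanes.pkl','rb'))['red']
plan([(deck(p,(.131,.003,.15))[0],p[2],TH)])
E
```

```text
t 37.05 tcp [ 0.5492 -0.0494  0.3877] yhead -0.25 tilt 0.115 q [-0.23 -0.1   1.58 -0.    1.55 -1.55] F [ 0.5  0.5 -1.9] w 0.0594
-0.519 0.315 0.207 -0.092 -0.029 0.148   x2.6 
rows 3.0
```

Call:
{"method": "arm_command", "body": {
  "series": "-0.17 0.1 0 -0.03 -0.01 0.05;-0.34 0.2 0.05 -0.06 -0.02 0.1;-0.52 0.315 0.1 -0.092 -0.029 0.148;-0.52 0.315 0.207 -0.092 -0.029 0.148;-0.52 0.315 0.207 -0.092 -0.029 0.148;-0.52 0.315 0.207 -0.092 -0.029 0.148;-0.52 0.315 0.207 -0.092 -0.029 0.148"
}}

```text
time_s: 37.75
tcp_pos: [0.5899, -0.1665, 0.3581]
eef_rot: [2.49, 1.501, 0.202]
wrist_force: [-0.5, -0.2, -0.5]
gripper_width: 0.0597
```

```bash
python3 - <<'E'
from plan import *
cur();wristshot('w23')
p=pickle.load(open('lanes.pkl','rb'))['red']
print(indeck(p));plan([(deck(p,(.131,.002,.03))[0],p[2],TH),(deck(p,(.131,.002,.023))[0],p[2],TH)])
E
```

```text
t 37.75 tcp [ 0.5899 -0.1665  0.3581] yhead -0.486 tilt 0.266 q [-0.39 -0.07  1.62 -0.02  1.33 -1.47] F [-0.5 -0.2 -0.5] w 0.0597
[0.1335 0.0036 0.1546]
-0.009 -0.017 0.623 0.005 -0.001 0.001   x2.5 
-0.009 -0.017 0.658 0.005 -0.001 0.001   x0.1 
rows 4.0
```

```bash
cat >> plan.py <<'E'
def pix2deck(c,uv,p,z):
    M=np.linalg.inv(laneT(p)@DK);V=c['view'];o=-V[:3,:3].T@V[:3,3];out=[]
    for u,v in np.atleast_2d(uv):
        d=V[:3,:3].T@np.linalg.inv(c['camera_matrix'])@np.array([u,v,1.])
        a=(M@np.r_[o,1])[:3];b=M[:3,:3]@d;out.append(a+b*(z-a[2])/b[2])
    return np.array(out).round(4)
E
python3 - <<'E'
from plan import *
c=pickle.load(open('w23.pkl','rb'));L=pickle.load(open('lanes.pkl','rb'))
print(pix2deck(c,[(233,156),(316,156),(229,38),(322,38)],L['red'],.07))
E
```

```text
[[ 0.086  -0.0304  0.07  ]
 [ 0.086   0.0321  0.07  ]
 [ 0.0074 -0.0294  0.07  ]
 [ 0.0074  0.0327  0.07  ]]
```

Call:
{"method": "arm_command", "body": {
  "series": "-0.003 -0.005 0.15 0 0 0;-0.006 -0.01 0.3 0 0 0;-0.006 -0.015 0.42 0.003 0 0;-0.006 -0.017 0.5 0.005 0 0;-0.006 -0.017 0.57 0.005 0 0;-0.006 -0.017 0.62 0.005 0 0;-0.006 -0.017 0.64 0.005 0 0;-0.006 -0.017 0.65 0.005 0 0;-0.006 -0.017 0.655 0.005 0 0;-0.006 -0.017 0.655 0.005 0 0;-0.006 -0.017 0.655 0.005 0 0"
}}

```text
time_s: 38.9
tcp_pos: [0.6169, -0.1832, 0.2316]
eef_rot: [2.496, 1.502, 0.197]
wrist_force: [0.2, -0.9, -1.7]
gripper_width: 0.0592
```

```bash
python3 - <<'E'
from plan import *
cur();
p=pickle.load(open('lanes.pkl','rb'))['red']
print(indeck(p))
E
```

```text
t 38.9 tcp [ 0.6169 -0.1832  0.2316] yhead -0.488 tilt 0.26 q [-0.4   0.07  1.71 -0.02  1.1  -1.47] F [ 0.2 -0.9 -1.7] w 0.0592
[0.1313 0.0015 0.0236]
```

Call:
{"method": "arm_command", "body": {
  "series": "0 0 0.006 0 0 0;0 0 0.012 0 0 0;0 0 0.018 0 0 0;0 0 0.018 0 0 0;0 0 0.018 0 0 0"
}}

```text
time_s: 39.4
tcp_pos: [0.6171, -0.1833, 0.2308]
eef_rot: [2.496, 1.502, 0.197]
wrist_force: [-14.1, 6.3, 15.1]
gripper_width: 0.0592
```

```bash
python3 - <<'E'
from plan import *
cur();
p=pickle.load(open('lanes.pkl','rb'))['red']
print(indeck(p))
E
```

```text
t 39.4 tcp [ 0.6171 -0.1833  0.2308] yhead -0.487 tilt 0.26 q [-0.4   0.07  1.71 -0.02  1.1  -1.47] F [-14.1   6.3  15.1] w 0.0592
[0.1313 0.0015 0.0228]
```

Call:
{"method": "arm_command", "body": {
  "series": "0 0 -0.008 0 0 0;0 0 -0.008 0 0 0;0 0 -0.008 0 0 0;0 0 -0.008 0 0 0;0 0 -0.008 0 0 0;0 0 -0.008 0 0 0;0 0 -0.1 0 0 0;0 0 -0.3 0 0 0;0 0 -0.5 0 0 0;0 0 -0.7 0 0 0;0 0 -0.7 0 0 0;0 0 -0.7 0 0 0",
  "hand": 1
}}

```text
time_s: 40.6
tcp_pos: [0.5862, -0.167, 0.3643]
eef_rot: [2.494, 1.501, 0.199]
wrist_force: [-0.3, 0.7, -0.3]
gripper_width: 0.0857
```

```bash
python3 - <<'E'
from plan import *
cur();c=wristshot('w24')
c=camera('scene');crop(c,100,110,300,260,4,'s24.png')
c=camera('top');crop(c,180,140,300,260,5,'t24.png');pickle.dump(c,open('t24.pkl','wb'))
plan([((.53,-.02,.34),-.2,0.0)])
E
```

```text
t 40.6 tcp [ 0.5862 -0.167   0.3643] yhead -0.488 tilt 0.262 q [-0.39 -0.07  1.61 -0.02  1.34 -1.48] F [-0.3  0.7 -0.3] w 0.0857
0.519 -0.594 -0.050 0.162 0.023 -0.182   x3.2 
rows 4.0
```

```bash
python3 - <<'E'
from plan import *
c=pickle.load(open('t24.pkl','rb'))
box(c,[(180+x/5,140+y/5) for x,y in [(365,397),(458,383),(480,503),(388,520)]],.07)
plan([((.47,-.02,.36),-.1,0.0),((.42,.03,.26),.17,0.0)])
E
```

```text
[[0.4713, 0.0576], [0.4798, 0.0003], [0.406, -0.0132], [0.3957, 0.0434]] centre [0.4382 0.022 ]
  edge 0 len 0.0579 head -1.423
  edge 1 len 0.075 head -2.961
  edge 2 len 0.0575 head 1.751
  edge 3 len 0.0769 head 0.185
0.378 -0.825 -0.214 0.161 0.031 -0.245   x3.7 
0.482 -1.278 0.185 0.157 0.053 -0.416   x2.4   !!
rows 7.0
```

Call:
{"method": "arm_command", "body": {
  "series": "0.1 -0.21 -0.1 0.04 0.01 -0.06;0.2 -0.41 -0.15 0.08 0.015 -0.12;0.29 -0.62 -0.21 0.12 0.02 -0.18;0.378 -0.825 -0.214 0.161 0.031 -0.245;0.378 -0.825 -0.214 0.161 0.031 -0.245;0.378 -0.825 -0.214 0.161 0.031 -0.245"
}}

```text
time_s: 41.35
tcp_pos: [0.4703, -0.0199, 0.3603]
eef_rot: [2.329, 2.107, -0.001]
wrist_force: [0.6, 0.2, 1.0]
gripper_width: 0.0851
```

```bash
python3 - <<'E'
from plan import *
cur()
plan([((.42,.025,.26),.18,0.0)])
E
```

```text
t 41.35 tcp [ 0.4703 -0.0199  0.3603] yhead -0.1 tilt 0.001 q [-0.21 -0.21  1.72 -0.    1.63 -1.68] F [0.6 0.2 1. ] w 0.0851
0.199 -0.273 0.501 0.000 0.001 -0.178   x2.4 
rows 3.0
```

Call:
{"method": "arm_command", "body": {
  "series": "0.2 -0.27 0.2 0 0 -0.178;0.2 -0.27 0.5 0 0 -0.178;0.2 -0.27 0.5 0 0 -0.178;0.2 -0.27 0.5 0 0 -0.178;0.2 -0.27 0.5 0 0 -0.178;0.2 -0.27 0.5 0 0 -0.178"
}}

```text
time_s: 41.95
tcp_pos: [0.4228, 0.0239, 0.2638]
eef_rot: [2.012, 2.405, 0.003]
wrist_force: [-0.1, -0.1, 0.7]
gripper_width: 0.0856
```

```bash
python3 - <<'E'
from plan import *
cur();c=wristshot('w25');crop(c,180,120,400,300,3,'w25c.png')
E
```

```text
t 41.95 tcp [0.4228 0.0239 0.2638] yhead 0.178 tilt 0.006 q [-0.13 -0.31  1.98 -0.    1.47 -1.88] F [-0.1 -0.1  0.7] w 0.0856
```

```bash
python3 - <<'E'
from plan import *
c=pickle.load(open('w25.pkl','rb'))
f=lambda a:[(180+x/3,120+y/3) for x,y in a]
m=box(c,f([(213,125),(368,127),(362,322),(215,320)]),.07)
plan([((m[0],m[1],.16),.17,0),((m[0],m[1],.027),.17,0)])
E
```

```text
[[0.4053, -0.0101], [0.3957, 0.0474], [0.4739, 0.0612], [0.4836, 0.0025]] centre [0.4396 0.0252]
  edge 0 len 0.0583 head 1.736
  edge 1 len 0.0794 head 0.175
  edge 2 len 0.0595 head -1.407
  edge 3 len 0.0794 head -2.982
-0.007 0.081 0.520 0.004 0.002 0.005   x2.1 
-0.005 0.077 1.185 0.004 0.002 0.005   x2.7   !!
rows 6.0
```

```bash
python3 - <<'E'
from plan import *
c=pickle.load(open('w25.pkl','rb'))
print(pix2w(c,[(233,122),(187,140)],.05))
E
```

```text
[[ 0.36768257 -0.0383049   0.05      ]
 [ 0.3972694  -0.08857134  0.05      ]]
```

Call:
{"method": "arm_command", "body": {
  "series": "-0.006 0.04 0.2 0 0 0.005;-0.006 0.08 0.4 0 0 0.005;-0.006 0.08 0.52 0 0 0.005;-0.006 0.08 0.52 0 0 0.005;-0.006 0.08 0.52 0 0 0.005;-0.006 0.08 0.52 0 0 0.005"
}}

```text
time_s: 42.6
tcp_pos: [0.4391, 0.026, 0.1603]
eef_rot: [2.02, 2.398, 0.004]
wrist_force: [0.3, 0.1, 0.6]
gripper_width: 0.0853
```

```bash
python3 - <<'E'
from plan import *
cur()
plan([((.4396,.0252,.026),.17,0)])
E
```

```text
t 42.6 tcp [0.4391 0.026  0.1603] yhead 0.171 tilt 0.007 q [-0.12 -0.18  2.07 -0.    1.24 -1.86] F [0.3 0.1 0.6] w 0.0853
-0.002 -0.003 0.671 0.004 0.002 0.001   x2.7 
rows 3.0
```

Call:
{"method": "arm_command", "body": {
  "series": "-0.002 -0.003 0.2 0 0 0;-0.002 -0.003 0.4 0 0 0;-0.002 -0.003 0.55 0 0 0;-0.002 -0.003 0.64 0 0 0;-0.002 -0.003 0.67 0.003 0 0;-0.002 -0.003 0.67 0.003 0 0;-0.002 -0.003 0.67 0.003 0 0;-0.002 -0.003 0.67 0.003 0 0"
}}

```text
time_s: 43.4
tcp_pos: [0.4387, 0.0255, 0.0254]
eef_rot: [2.022, 2.401, -0.002]
wrist_force: [0.0, 0.5, -1.6]
gripper_width: 0.0853
```

Call:
{"method": "arm_command", "body": {
  "series": "0 0 0 0 0 0;0 0 0 0 0 0;0 0 0 0 0 0;0 0 0 0 0 0;0 0 0 0 0 0;0 0 0 0 0 0;0 0 0 0 0 0",
  "hand": -1,
  "force": 60
}}

```text
time_s: 44.1
tcp_pos: [0.438, 0.0255, 0.0247]
eef_rot: [2.023, 2.402, -0.003]
wrist_force: [-1.7, 0.4, 6.8]
gripper_width: 0.0597
```

```bash
python3 - <<'E'
from plan import *
cur();wristshot('w26')
E
```

```text
t 44.1 tcp [0.438  0.0255 0.0247] yhead 0.171 tilt 0.002 q [-0.12  0.05  2.15 -0.    0.94 -1.86] F [-1.7  0.4  6.8] w 0.0597
```

Call:
{"method": "arm_command", "body": {
  "series": "0 0 -0.1 0 0 0;0 0 -0.3 0 0 0;0 0 -0.5 0 0 0;0 0 -0.7 0 0 0;0 0 -0.9 0 0 0;0 0 -1 0 0 0;0 0 -1 0 0 0;0 0 -1 0 0 0"
}}

```text
time_s: 44.95
tcp_pos: [0.437, 0.0262, 0.2227]
eef_rot: [-2.023, -2.402, 0.006]
wrist_force: [-0.5, -0.2, -2.7]
gripper_width: 0.0597
```

```bash
python3 - <<'E'
from plan import *
cur()
plan([((.44,-.09,.38),-.25,0.13)])
E
```

```text
t 44.95 tcp [0.437  0.0262 0.2227] yhead 0.171 tilt 0.004 q [-0.12 -0.24  2.   -0.    1.38 -1.86] F [-0.5 -0.2 -2.7] w 0.0597
-0.576 -0.087 -0.785 -0.083 -0.016 0.268   x3.9 
rows 4.0
```

Call:
{"method": "arm_command", "body": {
  "series": "-0.05 -0.01 -0.25 -0.02 0 0.07;-0.15 -0.03 -0.5 -0.04 0 0.14;-0.35 -0.06 -0.7 -0.06 -0.01 0.2;-0.576 -0.087 -0.785 -0.083 -0.016 0.268;-0.576 -0.087 -0.785 -0.083 -0.016 0.268;-0.576 -0.087 -0.785 -0.083 -0.016 0.268;-0.576 -0.087 -0.785 -0.083 -0.016 0.268"
}}

```text
time_s: 45.65
tcp_pos: [0.4396, -0.0892, 0.378]
eef_rot: [2.402, 1.866, 0.118]
wrist_force: [0.3, 0.5, -3.3]
gripper_width: 0.0593
```

```bash
python3 - <<'E'
from plan import *
cur()
plan([((.47,-.25,.38),-.5,0.26)])
E
```

```text
t 45.65 tcp [ 0.4396 -0.0892  0.378 ] yhead -0.25 tilt 0.125 q [-0.39 -0.37  1.82  0.02  1.57 -1.71] F [ 0.3  0.5 -3.3] w 0.0593
-0.742 0.344 0.032 -0.086 -0.031 0.156   x3.3 
rows 4.0
```

Call:
{"method": "arm_command", "body": {
  "series": "-0.24 0.11 0 -0.03 -0.01 0.05;-0.48 0.22 0 -0.06 -0.02 0.1;-0.74 0.34 0.03 -0.086 -0.031 0.156;-0.74 0.34 0.03 -0.086 -0.031 0.156;-0.74 0.34 0.03 -0.086 -0.031 0.156;-0.74 0.34 0.03 -0.086 -0.031 0.156"
}}

```text
time_s: 46.25
tcp_pos: [0.4698, -0.2485, 0.3821]
eef_rot: [2.502, 1.487, 0.198]
wrist_force: [0.5, 0.2, -2.0]
gripper_width: 0.0596
```

```bash
python3 - <<'E'
from plan import *
cur()
p=pickle.load(open('lanes.pkl','rb'))['blue']
plan([(deck(p,(.131,.0025,.15))[0],p[2],TH)])
E
```

```text
t 46.25 tcp [ 0.4698 -0.2485  0.3821] yhead -0.498 tilt 0.262 q [-0.66 -0.28  1.76  0.05  1.4  -1.74] F [ 0.5  0.2 -2. ] w 0.0596
-0.071 0.480 0.276 0.001 -0.003 0.005   x2.2 
rows 3.0
```

Call:
{"method": "arm_command", "body": {
  "series": "-0.03 0.2 0.05 0 0 0;-0.07 0.4 0.12 0 -0.003 0.005;-0.07 0.48 0.2 0 -0.003 0.005;-0.07 0.48 0.276 0 -0.003 0.005;-0.07 0.48 0.276 0 -0.003 0.005;-0.07 0.48 0.276 0 -0.003 0.005;-0.07 0.48 0.276 0 -0.003 0.005"
}}

```text
time_s: 46.95
tcp_pos: [0.5568, -0.3131, 0.357]
eef_rot: [2.503, 1.472, 0.195]
wrist_force: [0.3, -0.3, -2.3]
gripper_width: 0.0594
```

```bash
python3 - <<'E'
from plan import *
cur();c=wristshot('w27')
p=pickle.load(open('lanes.pkl','rb'))['blue']
print(indeck(p));plan([(deck(p,(.131,.002,.0265))[0],p[2],TH)])
crop(c,180,0,380,260,3,'w27c.png')
E
```

```text
t 46.95 tcp [ 0.5568 -0.3131  0.357 ] yhead -0.507 tilt 0.267 q [-0.65 -0.01  1.56  0.04  1.32 -1.72] F [ 0.3 -0.3 -2.3] w 0.0594
[0.1325 0.0013 0.1534]
0.005 -0.013 0.635 0.005 0.002 -0.001   x2.5 
rows 3.0
```

Call:
{"method": "arm_command", "body": {
  "series": "0.002 -0.005 0.15 0 0 0;0.004 -0.01 0.3 0 0 0;0.004 -0.013 0.42 0.003 0 0;0.004 -0.013 0.5 0.005 0 0;0.004 -0.013 0.57 0.005 0 0;0.004 -0.013 0.61 0.005 0 0;0.004 -0.013 0.63 0.005 0 0;0.004 -0.013 0.638 0.005 0 0;0.004 -0.013 0.638 0.005 0 0;0.004 -0.013 0.638 0.005 0 0"
}}

```text
time_s: 48.0
tcp_pos: [0.5848, -0.3288, 0.233]
eef_rot: [2.51, 1.475, 0.19]
wrist_force: [0.4, -0.4, -2.7]
gripper_width: 0.0597
```

Call:
{"method": "arm_command", "body": {
  "series": "0 0 0.006 0 0 0;0 0 0.012 0 0 0;0 0 0.018 0 0 0;0 0 0.018 0 0 0;0 0 0.018 0 0 0"
}}

```text
time_s: 48.5
tcp_pos: [0.5851, -0.329, 0.2323]
eef_rot: [2.509, 1.475, 0.189]
wrist_force: [-12.2, 8.0, 13.1]
gripper_width: 0.0594
```

```bash
python3 - <<'E'
from plan import *
cur();
p=pickle.load(open('lanes.pkl','rb'))['blue']
print(indeck(p))
E
```

```text
t 48.5 tcp [ 0.5851 -0.329   0.2323] yhead -0.508 tilt 0.26 q [-0.65  0.13  1.64  0.04  1.11 -1.72] F [-12.2   8.   13.1] w 0.0594
[0.1315 0.0013 0.0243]
```

Call:
{"method": "arm_command", "body": {
  "series": "0 0 -0.008 0 0 0;0 0 -0.008 0 0 0;0 0 -0.008 0 0 0;0 0 -0.008 0 0 0;0 0 -0.008 0 0 0;0 0 -0.008 0 0 0;0 0 -0.1 0 0 0;0 0 -0.3 0 0 0;0 0 -0.5 0 0 0;0 -0.1 -0.7 0 0 0;0 -0.3 -0.8 0 0 0;0 -0.5 -0.8 0 0 0;0 -0.7 -0.8 0 0 0;0 -0.7 -0.8 0 0 0;0 -0.7 -0.8 0 0 0",
  "hand": 1
}}

```text
time_s: 50.0
tcp_pos: [0.4313, -0.2429, 0.3478]
eef_rot: [2.51, 1.474, 0.19]
wrist_force: [0.6, -0.1, 0.8]
gripper_width: 0.0856
```

```bash
python3 - <<'E'
from plan import *
cur();c=wristshot('w28');pickle.dump(c,open('w28.pkl','wb'))
c=camera('scene');crop(c,100,110,300,260,4,'s28.png')
E
```

```text
t 50.0 tcp [ 0.4313 -0.2429  0.3478] yhead -0.508 tilt 0.26 q [-0.71 -0.37  1.89  0.05  1.37 -1.77] F [ 0.6 -0.1  0.8] w 0.0856
```

```bash
python3 - <<'E'
from plan import *
c=pickle.load(open('w28.pkl','rb'));crop(c,230,80,480,370,2,'w28c.png')
L=pickle.load(open('lanes.pkl','rb'))
for k in L: print(k,w2pix(c,deck(L[k],[(.006,0,.07),(.086,0,.07),(.006,-.03,.07),(.006,.03,.07)])).round(1).tolist(),w2pix(c,lan(L[k],[(-.055,0,.164),(-.055,0,.14),(-.03,0,.14),(-.004,0,.14)])).round(1).tolist())
E
```

```text
red [[445.2, 178.5], [431.1, 264.1], [408.8, 179.2], [481.7, 177.8]] [[419.4, 100.4], [410.3, 94.5], [405.1, 118.5], [400.1, 141.4]]
blue [[276.2, 220.5], [276.4, 295.5], [243.2, 220.5], [309.2, 220.4]] [[276.2, 142.6], [276.3, 134.6], [276.4, 155.4], [276.5, 175.3]]
```

```bash
cat > kin.py <<'E'
from plan import *
import glob
S=[pickle.load(open(f,'rb'))['s'] for f in sorted(glob.glob('w*.pkl'))]
def rotx(a): return R.from_rotvec([a,0,0]).as_matrix()
def rot(ax,a): return R.from_rotvec(np.array(ax)*a).as_matrix()
def fk(k,q):
    h0,r0,a,b,e,L=k
    # base yaw about z; pitch about +y (forward-down positive); arm up at q2=0
    M=rot([0,0,1],q[0]);p=np.array([0,0,h0])+M@[r0,0,0]
    M=M@rot([0,1,0],q[1]);p=p+M@[0,0,a]
    M=M@rot([0,1,0],q[2]);p=p+M@[e,0,b]   # forearm along z
    M=M@rot([0,0,1],q[3]);M=M@rot([0,1,0],q[4]);M=M@rot([0,0,1],q[5]);p=p+M@[0,0,L]
    return p,M
def fit():
    def res(k): return np.concatenate([fk(k,s['qpos'])[0]-s['tcp_pos'] for s in S])*1000
    f=least_squares(res,[.3,0,.4,.4,0,.3]);return f
if __name__=='__main__':
    f=fit();print(f.x.round(4),np.abs(f.fun).max(),len(S))
    k=f.x;pickle.dump(k,open('kin.pkl','wb'))
    for s in S[:2]:
        p,M=fk(k,s['qpos']);print(p,s['tcp_pos']);print(M.round(3).tolist(),R.from_rotvec(s['eef_rot']).as_matrix().round(3).tolist())
E
python3 kin.py
```

```text
[ 0.3408 -0.0022  0.421   0.5436  0.047   0.3792] 78.50117529822371 28
[ 0.36374212 -0.27920718  0.37969742] [ 0.41851922 -0.22216636  0.38110172]
[[-0.487, -0.873, -0.0], [-0.873, 0.487, 0.0], [-0.0, 0.0, -1.0]] [[0.487, 0.873, -0.0], [0.873, -0.487, 0.0], [0.0, -0.0, -1.0]]
[ 0.43922656 -0.3363469   0.33538938] [ 0.48491108 -0.27491642  0.33475442]
[[-0.484, -0.844, 0.23], [-0.875, 0.467, -0.127], [0.0, -0.263, -0.965]] [[0.484, 0.844, 0.23], [0.875, -0.467, -0.127], [-0.0, 0.263, -0.965]]
```

```bash
python3 - <<'E'
s=open('kin.py').read()
s=s.replace("h0,r0,a,b,e,L=k","h0,r0,a,b,e,L,y0=k").replace("M@[r0,0,0]","M@[r0,y0,0]").replace("[.3,0,.4,.4,0,.3]","[.3,0,.4,.4,0,.3,.07]")
s=s.replace("p=p+M@[0,0,L]\n","p=p+M@[0,0,L];M=M@np.diag([-1,-1,1.])\n")
s=s.replace("if __name__","""LO=np.array([-2.98,-.91,.09,-1.24,.2,-2.68]);HI=np.array([2.98,2.08,2.57,4.39,2.65,2.68])
def ik(k,pos,Rm,q0):
    def res(q):
        p,M=fk(k,q);return np.r_[(p-pos)*1000,(R.from_matrix(M.T@Rm).as_rotvec())*300]
    f=least_squares(res,np.clip(q0,LO+.01,HI-.01),bounds=(LO,HI));return f.x,f.fun
if __name__""")
open('kin.py','w').write(s)
E
python3 kin.py
cat > chk.py <<'E'
from kin import *
k=pickle.load(open('kin.pkl','rb'));L=pickle.load(open('lanes.pkl','rb'))
g=.053
for nm in L:
  for off in (-.055,-.03):
    for th in (.3,.5,.65,.785,.9):
      for dy in (0,.3,-.3):
        p=L[nm];h=p[2]+dy
        eye=lan(p,(off,0,.15 if off<-.05 else .135))[0];M=tool(h,th)
        tcp=eye-g*M[:,1]
        q,r=ik(k,tcp,M,[-.5,-.3,2.1,0,.7,-1.6])
        print(nm,off,th,dy,'tcp',tcp.round(3),'q',q.round(2),'err',np.abs(r).max().round(2))
E
python3 chk.py
```

```text
[0.3111 0.     0.4116 0.5477 0.0524 0.3339 0.0786] 2.7755575615628914e-13 28
[ 0.41851922 -0.22216636  0.38110172] [ 0.41851922 -0.22216636  0.38110172]
[[0.487, 0.873, -0.0], [0.873, -0.487, 0.0], [0.0, -0.0, -1.0]] [[0.487, 0.873, -0.0], [0.873, -0.487, 0.0], [0.0, -0.0, -1.0]]
[ 0.48491108 -0.27491642  0.33475442] [ 0.48491108 -0.27491642  0.33475442]
[[0.484, 0.844, 0.23], [0.875, -0.467, -0.127], [-0.0, 0.263, -0.965]] [[0.484, 0.844, 0.23], [0.875, -0.467, -0.127], [-0.0, 0.263, -0.965]]
red -0.055 0.3 0 tcp [ 0.416 -0.079  0.134] q [-0.34 -0.45  2.35 -0.05  0.94 -1.4 ] err 0.0
red -0.055 0.3 0.3 tcp [ 0.411 -0.093  0.134] q [-0.48 -0.48  2.37  0.1   0.96 -1.91] err 0.0
red -0.055 0.3 -0.3 tcp [ 0.425 -0.066  0.134] q [-0.21 -0.37  2.3  -0.2   0.97 -0.9 ] err 0.0
red -0.055 0.5 0 tcp [ 0.42  -0.08   0.125] q [-0.31 -0.6   2.51 -0.13  0.74 -1.32] err 0.0
red -0.055 0.5 0.3 tcp [ 0.415 -0.094  0.125] q [-0.54 -0.65  2.54  0.24  0.8  -2.05] err 0.0
red -0.055 0.5 -0.3 tcp [ 0.428 -0.069  0.125] q [-0.11 -0.43  2.42 -0.43  0.8  -0.65] err 0.0
red -0.055 0.65 0 tcp [ 0.424 -0.083  0
[... 4402 characters left out ...]
6   0.68 -2.68] err 13.56
blue -0.03 0.65 -0.3 tcp [ 0.423 -0.227  0.103] q [-0.55 -0.41  2.5  -0.37  0.44 -1.02] err 0.0
blue -0.03 0.785 0 tcp [ 0.42  -0.239  0.098] q [-0.82 -0.43  2.57  0.64  0.36 -2.42] err 13.77
blue -0.03 0.785 0.3 tcp [ 0.416 -0.249  0.098] q [-0.91 -0.49  2.55  0.67  0.58 -2.68] err 30.08
blue -0.03 0.785 -0.3 tcp [ 0.427 -0.23   0.098] q [-0.51 -0.39  2.57 -0.81  0.29 -0.57] err 2.27
blue -0.03 0.9 0 tcp [ 0.424 -0.241  0.093] q [-0.8  -0.37  2.57  0.92  0.25 -2.68] err 28.12
blue -0.03 0.9 0.3 tcp [ 0.42  -0.25   0.093] q [-0.88 -0.5   2.57  0.73  0.51 -2.68] err 49.39
blue -0.03 0.9 -0.3 tcp [ 0.43  -0.233  0.093] q [-0.48 -0.33  2.57 -1.24  0.28 -0.12] err 16.29
```

```bash
python3 - <<'E'
from plan import *
c=pickle.load(open('w28.pkl','rb'));crop(c,140,240,420,400,2,'w28f.png')
for uv in [(190,267),(365,267),(192,300)]:
    print(uv,[ (z,pix2tool(c,[uv],z)[0].tolist()) for z in (-.03,-.02,-.013,-.005,0)])
E
```

```text
(190, 267) [(-0.03, [-0.038, -0.0186, -0.03]), (-0.02, [-0.0413, -0.0128, -0.02]), (-0.013, [-0.0436, -0.0087, -0.013]), (-0.005, [-0.0462, -0.0041, -0.005]), (0, [-0.0479, -0.0012, 0.0])]
(365, 267) [(-0.03, [0.0363, -0.0185, -0.03]), (-0.02, [0.0396, -0.0127, -0.02]), (-0.013, [0.042, -0.0087, -0.013]), (-0.005, [0.0447, -0.0041, -0.005]), (0, [0.0463, -0.0012, 0.0])]
(192, 300) [(-0.03, [-0.0387, -0.002, -0.03]), (-0.02, [-0.0421, 0.0052, -0.02]), (-0.013, [-0.0444, 0.0103, -0.013]), (-0.005, [-0.0471, 0.0161, -0.005]), (0, [-0.0487, 0.0197, 0.0])]
```

```bash
python3 - <<'E'
from plan import *
plan([((.45,-.05,.36),-.35,0.1)])
E
```

```text
0.888 -0.366 -0.159 0.101 0.020 -0.099   x3.9 
rows 4.0
```

Call:
{"method": "arm_command", "body": {
  "series": "0.89 -0.37 -0.16 0.1 0.02 -0.1;0.89 -0.37 -0.16 0.1 0.02 -0.1;0.89 -0.37 -0.16 0.1 0.02 -0.1;0.89 -0.37 -0.16 0.1 0.02 -0.1;0.89 -0.37 -0.16 0.1 0.02 -0.1;0.89 -0.37 -0.16 0.1 0.02 -0.1"
}}

```text
time_s: 50.7
tcp_pos: [0.4498, -0.0479, 0.3596]
eef_rot: [2.501, 1.759, 0.09]
wrist_force: [-1.0, -0.3, -0.4]
gripper_width: 0.0854
```

```bash
python3 - <<'E'
from plan import *
cur();plan([((.52,.13,.26),-.2,0.)])
E
```

```text
t 50.7 tcp [ 0.4498 -0.0479  0.3596] yhead -0.345 tilt 0.101 q [-0.28 -0.34  1.83 -0.01  1.55 -1.5 ] F [-1.  -0.3 -0.4] w 0.0854
0.956 -0.021 0.499 0.064 0.004 -0.092   x4.3 
rows 5.0
```

Call:
{"method": "arm_command", "body": {
  "series": "0.25 0 0 0.015 0 -0.02;0.5 -0.01 0.1 0.03 0 -0.05;0.75 -0.02 0.3 0.05 0 -0.07;0.956 -0.02 0.5 0.064 0.004 -0.092;0.956 -0.02 0.5 0.064 0.004 -0.092;0.956 -0.02 0.5 0.064 0.004 -0.092;0.956 -0.02 0.5 0.064 0.004 -0.092;0.956 -0.02 0.5 0.064 0.004 -0.092"
}}

```text
time_s: 51.5
tcp_pos: [0.5206, 0.1274, 0.2609]
eef_rot: [2.437, 1.98, 0.002]
wrist_force: [-0.3, -0.2, 0.2]
gripper_width: 0.0851
```

```bash
python3 - <<'E'
from plan import *
cur();c=wristshot('w29');crop(c,210,60,400,320,3,'w29c.png')
E
```

```text
t 51.5 tcp [0.5206 0.1274 0.2609] yhead -0.206 tilt 0.002 q [ 0.09 -0.01  1.72 -0.    1.43 -1.27] F [-0.3 -0.2  0.2] w 0.0851
```

```bash
python3 - <<'E'
from plan import *
c=pickle.load(open('w29.pkl','rb'))
f=lambda a:[(210+x/3,60+y/3) for x,y in a]
print('red');box(c,f([(281,355),(373,359),(349,588),(264,585)]),.008);print(pix2w(c,f([(309,547)]),.006))
print('blue');box(c,f([(189,31),(294,29),(297,310),(201,314)]),.008);print(pix2w(c,f([(247,267)]),.006))
E
```

```text
red
[[0.5373, 0.16], [0.5476, 0.2003], [0.6598, 0.1722], [0.6496, 0.1315]] centre [0.5986 0.166 ]
  edge 0 len 0.0416 head 1.32
  edge 1 len 0.1157 head -0.246
  edge 2 len 0.042 head -1.817
  edge 3 len 0.1159 head 2.892
[[0.63483218 0.15663841 0.006     ]]
blue
[[0.3986, 0.1473], [0.4065, 0.1887], [0.5187, 0.1706], [0.5117, 0.1286]] centre [0.4589 0.1588]
  edge 0 len 0.0422 head 1.382
  edge 1 len 0.1137 head -0.161
  edge 2 len 0.0426 head -1.735
  edge 3 len 0.1147 head 2.978
[[0.49592239 0.15248567 0.006     ]]
```

```bash
cat > hang.py <<'E'
from kin import *
k=pickle.load(open('kin.pkl','rb'));L=pickle.load(open('lanes.pkl','rb'))
def tcp_for(p,eye_l,tt,dy,eye_t):
    M=tool(p[2]+dy,tt);return lan(p,eye_l)[0]-M@eye_t,M
if __name__=='__main__':
  for tg in (-.3,-.35):
    g=.058
    # eye in tool frame when tag flat, tool tilt tg, eye forward along tag x at same height
    M0=tool(0,tg);eye_t=M0.T@np.array([g,0,0.002])
    for nm in L:
      for tt in (.45,.5):
        for dy in (0,-.2):
          for e in [(-.055,0,.195),(-.055,0,.155),(-.052,0,.14),(-.03,0,.134)]:
            tcp,M=tcp_for(L[nm],e,tt,dy,eye_t)
            q,r=ik(k,tcp,M,[-.5,-.3,2.1,0,.7,-1.6]);print(tg,nm,tt,dy,e,tcp.round(3),q.round(2),np.abs(r).max().round(1))
    
E
python3 hang.py
```

```text
-0.3 red 0.45 0 (-0.055, 0, 0.195) [ 0.425 -0.083  0.154] [-0.32 -0.58  2.43 -0.1   0.85 -1.36] 0.0
-0.3 red 0.45 0 (-0.055, 0, 0.155) [ 0.425 -0.083  0.114] [-0.32 -0.51  2.47 -0.11  0.74 -1.34] 0.0
-0.3 red 0.45 0 (-0.052, 0, 0.14) [ 0.427 -0.084  0.099] [-0.32 -0.47  2.47 -0.11  0.69 -1.33] 0.0
-0.3 red 0.45 0 (-0.03, 0, 0.134) [ 0.447 -0.095  0.093] [-0.33 -0.38  2.43 -0.11  0.65 -1.34] 0.0
-0.3 red 0.45 -0.2 (-0.055, 0, 0.195) [ 0.429 -0.076  0.154] [-0.2  -0.5   2.38 -0.27  0.87 -0.95] 0.0
-0.3 red 0.45 -0.2 (-0.055, 0, 0.155) [ 0.429 -0.076  0.114] [-0.2  -0.43  2.42 -0.3   0.77 -0.91] 0.0
-0.3 red 0.45 -0.2 (-0.052, 0, 0.14) [ 0.432 -0.078  0.099] [-0.2  -0.39  2.42 -0.31  0.73 -0.89] 0.0
-0.3 red 0.45 -0.2 (-0.03, 0, 0.134) [ 0.451 -0.088  0.093] [-0.22 -0.31  2.38 -0.31  0.69 -0.9 ] 0.0
-0.3 red 0.5 0 (-0.055, 0, 0.195) [ 0.426 -0.084  0.152] [-0.31 -0.62  2.47 -0.12  0.8  -1.33] 0.0
-0.3 red 0.5 0 (-0.055, 0, 0.155) [ 0.426 -0.084  0.112] [-0.31 -0.54  2.51 -0.13  0.69 -1.31] 0.0
-0.3 red 0.5 0 (-0.052, 0, 0.14) [ 0.429 -0.085  0.097] [-0.31 -0.49  2.51 -0.14  0.64 -1.3 ] 
[... 4695 characters left out ...]
 0 (-0.055, 0, 0.155) [ 0.399 -0.227  0.11 ] [-0.79 -0.48  2.47  0.22  0.67 -1.99] 0.0
-0.35 blue 0.5 0 (-0.052, 0, 0.14) [ 0.401 -0.228  0.095] [-0.79 -0.43  2.48  0.23  0.63 -2.01] 0.0
-0.35 blue 0.5 0 (-0.03, 0, 0.134) [ 0.42  -0.239  0.089] [-0.77 -0.34  2.43  0.23  0.58 -1.99] 0.0
-0.35 blue 0.5 -0.2 (-0.055, 0, 0.195) [ 0.403 -0.221  0.15 ] [-0.66 -0.53  2.42 -0.04  0.75 -1.5 ] 0.0
-0.35 blue 0.5 -0.2 (-0.055, 0, 0.155) [ 0.403 -0.221  0.11 ] [-0.66 -0.46  2.46 -0.04  0.64 -1.49] 0.0
-0.35 blue 0.5 -0.2 (-0.052, 0, 0.14) [ 0.405 -0.222  0.095] [-0.65 -0.41  2.46 -0.04  0.59 -1.49] 0.0
-0.35 blue 0.5 -0.2 (-0.03, 0, 0.134) [ 0.425 -0.233  0.089] [-0.64 -0.32  2.41 -0.06  0.55 -1.47] 0.0
```

```bash
python3 - <<'E'
from plan import *
h=-.246;t=-.3;M=tool(h,t)
P=np.array([.5792,.1709,.003])
plan([(P-.08*M[:,2],h,t)])
E
```

```text
0.267 0.358 0.910 0.193 0.004 0.025   x4.1 
rows 5.0
```

Call:
{"method": "arm_command", "body": {
  "series": "0.07 0.09 0.1 0.05 0 0.006;0.14 0.18 0.3 0.1 0 0.012;0.2 0.27 0.5 0.15 0 0.018;0.267 0.358 0.7 0.193 0.004 0.025;0.267 0.358 0.85 0.193 0.004 0.025;0.267 0.358 0.91 0.193 0.004 0.025;0.267 0.358 0.91 0.193 0.004 0.025;0.267 0.358 0.91 0.193 0.004 0.025;0.267 0.358 0.91 0.193 0.004 0.025",
  "hand": 0.5
}}

```text
time_s: 52.45
tcp_pos: [0.6025, 0.1668, 0.0815]
eef_rot: [-2.28, -1.783, 0.264]
wrist_force: [0.3, -0.6, 0.0]
gripper_width: 0.0643
```

```bash
python3 - <<'E'
from plan import *
cur();c=wristshot('w30')
h=-.246;t=-.3;M=tool(h,t)
P=np.array([.5792,.1709,.003])
plan([(P,h,t)])
hd=np.array([np.cos(h),np.sin(h),0]);ey=np.array([-hd[1],hd[0],0]);C=np.array([.5986,.166,.008])
print(w2pix(c,[C+a*.058*hd+b*.022*ey for a,b in ((-1,-1),(-1,1),(1,1),(1,-1))]).round(0).tolist(), w2pix(c,[C+.038*hd]).round(0))
E
```

```text
t 52.45 tcp [0.6025 0.1668 0.0815] yhead -0.243 tilt 0.297 q [ 0.09  0.57  1.4   0.1   1.46 -1.26] F [ 0.3 -0.6  0. ] w 0.0643
-0.009 0.003 0.408 0.002 -0.001 0.002   x1.6 
rows 2.0
[[248.0, 168.0], [304.0, 168.0], [303.0, 315.0], [248.0, 315.0]] [[276. 290.]]
```

Call:
{"method": "arm_command", "body": {
  "series": "-0.009 0.003 0.15 0.002 0 0.002;-0.009 0.003 0.28 0.002 0 0.002;-0.009 0.003 0.36 0.002 0 0.002;-0.009 0.003 0.4 0.002 0 0.002;-0.009 0.003 0.408 0.002 0 0.002;-0.009 0.003 0.408 0.002 0 0.002;-0.009 0.003 0.408 0.002 0 0.002"
}}

```text
time_s: 53.2
tcp_pos: [0.5784, 0.1709, 0.0008]
eef_rot: [-2.279, -1.776, 0.272]
wrist_force: [-0.3, 0.2, -0.9]
gripper_width: 0.064
```

```bash
python3 - <<'E'
from plan import *
cur();c=wristshot('w31')
E
```

```text
t 53.2 tcp [0.5784 0.1709 0.0008] yhead -0.247 tilt 0.304 q [ 0.1   0.63  1.48  0.11  1.32 -1.27] F [-0.3  0.2 -0.9] w 0.064
```

Call:
{"method": "arm_command", "body": {
  "series": "0 0 0 0 0 0;0 0 0 0 0 0;0 0 0 0 0 0;0 0 0 0 0 0;0 0 0 0 0 0;0 0 0 0 0 0;0 0 0 0 0 0",
  "hand": -1,
  "force": 60
}}

```text
time_s: 53.95
tcp_pos: [0.578, 0.1709, 0.0007]
eef_rot: [-2.279, -1.776, 0.273]
wrist_force: [-0.4, 0.2, 6.3]
gripper_width: 0.0415
```

```bash
python3 - <<'E'
from plan import *
cur();c=wristshot('w32')
E
```

```text
t 53.95 tcp [0.578  0.1709 0.0007] yhead -0.247 tilt 0.305 q [ 0.1   0.63  1.48  0.11  1.32 -1.27] F [-0.4  0.2  6.3] w 0.0415
```

Call:
{"method": "arm_command", "body": {
  "series": "0 0 -0.05 0 0 0;0 0 -0.15 0 0 0;0 0 -0.3 0 0 0;0 0 -0.5 0 0 0;0 0 -0.7 0 0 0;0 0 -0.9 0 0 0;0 0 -0.9 0 0 0;0 0 -0.9 0 0 0"
}}

```text
time_s: 54.8
tcp_pos: [0.6307, 0.1575, 0.1725]
eef_rot: [-2.279, -1.776, 0.272]
wrist_force: [0.2, 0.6, -1.4]
gripper_width: 0.0417
```

```bash
python3 - <<'E'
from plan import *
cur();c=wristshot('w33')
M=R.from_rotvec([-2.279,-1.776,.273]).as_matrix()
print('eye tool',(M.T@(np.array([.6354,.1567,.004])-[.578,.1709,.0007])).round(4))
plan([((.5,.03,.30),-.3,0.1)])
E
```

```text
t 54.8 tcp [0.6307 0.1575 0.1725] yhead -0.247 tilt 0.304 q [ 0.07  0.54  1.25  0.09  1.64 -1.26] F [ 0.2  0.6 -1.4] w 0.0417
eye tool [ 0.0002  0.0554 -0.0209]
-0.777 -0.645 -0.474 -0.259 0.004 0.034   x4.5 
rows 5.0
```

```bash
python3 - <<'E'
from plan import *
L=pickle.load(open('lanes.pkl','rb'))
ims=[]
for f,k,n in [('w11','blue',(280,100)),('w28','blue',(278,150)),('w18','red',(276,100)),('w20','red',(115,130))]:
    c=pickle.load(open(f+'.pkl','rb'))
    p=L[k].copy();s=.003 if k=='red' else .0022
    p[:2]+=s*np.array([-np.sin(p[2]),np.cos(p[2])])
    im=c['pixels'][:,:,::-1].copy();K=6
    x0,y0=max(0,n[0]-32),max(0,n[1]-50)
    cr=cv2.resize(im[y0:y0+96,x0:x0+64],None,fx=K,fy=K,interpolation=cv2.INTER_CUBIC)
    cr=np.clip(cr*1.4,0,255).astype(np.uint8)
    pts=w2pix(c,lan(p,[(-.055,0,.164),(-.055,0,.14),(-.03,0,.14),(-.005,0,.14)]))
    for i,q in enumerate(pts):
        cv2.circle(cr,tuple(int(v) for v in (q-[x0,y0]+.5)*K),4,[(0,0,255),(0,255,0),(255,0,255),(0,255,255)][i],1)
    ims.append(cr)
cv2.imwrite('pics/tips.png',cv2.resize(np.hstack(ims),None,fx=.52,fy=.52))
E
python3 - <<'E'
from plan import *
L=pickle.load(open('lanes.pkl','rb'))
for k,s in (('red',.0015),('blue',.002)): L[k][:2]+=s*np.array([-np.sin(L[k][2]),np.cos(L[k][2])])
pickle.dump(L,open('lanes2.pkl','wb'));print(L)
E
cat > hp.py <<'E'
from kin import *
k=pickle.load(open('kin.pkl','rb'));L2=pickle.load(open('lanes2.pkl','rb'))
TG=-.304
def wp(nm,eye_l,pitch,eye_t,dy=0,tg=TG):
    t=pitch+tg;M=tool(L2[nm][2]+dy,t);return (lan(L2[nm],eye_l)[0]-M@np.array(eye_t),L2[nm][2]+dy,t)
def eyenow(nm,eye_t):
    s=sense();M=R.from_rotvec(s['eef_rot']).as_matrix();e=s['tcp_pos']+M@np.array(eye_t)
    print('eye lane',(np.linalg.inv(laneT(L2[nm]))@np.r_[e,1])[:3].round(4),'tool tilt',np.round(np.arctan2(M[2,1],-M[2,2]),3))
E
python3 - <<'E'
from hp import *
e=[.0002,.0554,-.0209]
for l,pt in [((-.055,0,.21),.5),((-.055,0,.158),.5),((-.03,0,.139),.8)]:
    w=wp('red',l,pt,e);q,r=ik(k,w[0],tool(w[1],w[2]),[-.3,-.5,2.3,-.1,.8,-1.4]);print(w[0].round(3),w[1:],q.round(2),abs(r).max().round(2))
plan([((.48,.05,.32),-.35,0.1)])
E
```

```text
{'red': array([ 0.51016155, -0.12668248, -0.48709139]), 'blue': array([ 0.47976663, -0.26975759, -0.50620314])}
[ 0.417 -0.078  0.179] (np.float64(-0.4870913875849083), 0.196) [-0.35 -0.41  2.23 -0.03  1.14 -1.42] 0.0
[ 0.417 -0.078  0.127] (np.float64(-0.4870913875849083), 0.196) [-0.35 -0.34  2.28 -0.03  1.01 -1.42] 0.0
[ 0.449 -0.095  0.094] (np.float64(-0.4870913875849083), 0.49600000000000005) [-0.32 -0.4   2.46 -0.14  0.6  -1.31] 0.0
-0.705 -0.791 -0.532 -0.259 0.008 0.066   x4.7 
rows 5.0
```

Call:
{"method": "arm_command", "body": {
  "series": "-0.14 -0.16 -0.15 -0.05 0 0.013;-0.28 -0.32 -0.3 -0.1 0 0.026;-0.42 -0.48 -0.4 -0.15 0 0.04;-0.56 -0.64 -0.5 -0.21 0 0.053;-0.7 -0.79 -0.53 -0.26 0.008 0.066;-0.7 -0.79 -0.53 -0.26 0.008 0.066;-0.7 -0.79 -0.53 -0.26 0.008 0.066"
}}

```text
time_s: 55.55
tcp_pos: [0.479, 0.051, 0.3196]
eef_rot: [2.505, 1.751, 0.092]
wrist_force: [-0.3, -0.8, -0.5]
gripper_width: 0.0417
```

```bash
python3 - <<'E'
from hp import *
e=[.0002,.0554,-.0209]
cur();wristshot('w34')
plan([wp('red',(-.055,0,.23),.5,e)])
E
```

```text
t 55.55 tcp [0.479  0.051  0.3196] yhead -0.351 tilt 0.103 q [-0.04 -0.25  1.83 -0.03  1.46 -1.25] F [-0.3 -0.8 -0.5] w 0.0417
-0.713 -0.134 0.589 -0.061 -0.014 0.086   x3.7 
rows 4.0
```

Call:
{"method": "arm_command", "body": {
  "series": "-0.18 -0.03 0.1 -0.015 0 0.02;-0.36 -0.07 0.2 -0.03 -0.01 0.04;-0.54 -0.1 0.3 -0.045 -0.01 0.06;-0.71 -0.134 0.4 -0.061 -0.014 0.086;-0.713 -0.134 0.5 -0.061 -0.014 0.086;-0.713 -0.134 0.589 -0.061 -0.014 0.086;-0.713 -0.134 0.589 -0.061 -0.014 0.086;-0.713 -0.134 0.589 -0.061 -0.014 0.086;-0.713 -0.134 0.589 -0.061 -0.014 0.086"
}}

```text
time_s: 56.5
tcp_pos: [0.4185, -0.0777, 0.2001]
eef_rot: [2.543, 1.532, 0.151]
wrist_force: [0.6, -0.1, 0.4]
gripper_width: 0.0421
```

```bash
python3 - <<'E'
from hp import *
e=[.0002,.0554,-.0209]
cur();wristshot('w35');eyenow('red',e)
c=camera('scene');crop(c,190,120,330,230,5,'s35.png')
c['view']=c['view'];print(w2pix(c,lan(L2['red'],[(-.055,0,.164),(-.055,0,.14)])).round(1).tolist())
s=sense();M=R.from_rotvec(s['eef_rot']).as_matrix();print(w2pix(c,s['tcp_pos']+M@e).round(1))
E
```

```text
t 56.5 tcp [ 0.4185 -0.0777  0.2001] yhead -0.486 tilt 0.197 q [-0.35 -0.43  2.2  -0.03  1.18 -1.42] F [ 0.6 -0.1  0.4] w 0.0421
eye lane [-0.0536  0.0007  0.2318] tool tilt 0.198
[[265.0, 189.0], [265.4, 193.4]]
[[263.7 176. ]]
```

```bash
python3 - <<'E'
from hp import *
e=[.0002,.0554,-.0209]
plan([wp('red',(-.055,0,z),.5,e) for z in (.19,.172,.16)])
E
```

```text
-0.003 -0.048 0.204 0.002 0.000 0.000   x0.8 
-0.003 -0.066 0.292 0.002 0.000 0.000   x0.4 
-0.003 -0.078 0.351 0.002 0.000 0.000   x0.2 
rows 3.0
```

Call:
{"method": "arm_command", "body": {
  "series": "0 -0.02 0.1 0 0 0;-0.003 -0.048 0.2 0 0 0;-0.003 -0.057 0.25 0 0 0;-0.003 -0.066 0.29 0 0 0;-0.003 -0.072 0.32 0 0 0;-0.003 -0.078 0.35 0 0 0;-0.003 -0.078 0.35 0 0 0;-0.003 -0.078 0.35 0 0 0"
}}

```text
time_s: 57.4
tcp_pos: [0.4164, -0.0777, 0.1284]
eef_rot: [2.542, 1.53, 0.152]
wrist_force: [0.6, -0.7, 0.2]
gripper_width: 0.042
```

```bash
python3 - <<'E'
from hp import *
e=[.0002,.0554,-.0209]
cur();eyenow('red',e)
c=camera('scene');crop(c,210,140,310,220,7,'s36.png')
c=camera('top');crop(c,270,170,350,260,7,'t36.png')
plan([wp('red',(-.054,0,.152),.6,e),wp('red',(-.052,0,.144),.7,e),wp('red',(-.048,0,.140),.8,e),wp('red',(-.038,0,.139),.8,e)])
E
```

```text
t 57.4 tcp [ 0.4164 -0.0777  0.1284] yhead -0.487 tilt 0.199 q [-0.35 -0.35  2.28 -0.03  1.01 -1.42] F [ 0.6 -0.7  0.2] w 0.042
eye lane [-0.0555 -0.0004  0.1598] tool tilt 0.199
0.002 0.010 0.067 -0.062 0.000 -0.000   x0.6 
0.002 0.027 0.134 -0.125 0.000 -0.000   x0.7 
0.002 0.059 0.182 -0.189 0.000 -0.000   x0.7 
0.002 0.107 0.197 -0.189 0.000 -0.000   x0.2 
rows 4.0
```

Call:
{"method": "arm_command", "body": {
  "series": "0.002 0.005 0.035 -0.03 0 0;0.002 0.01 0.067 -0.062 0 0;0.002 0.018 0.1 -0.095 0 0;0.002 0.027 0.134 -0.125 0 0;0.002 0.043 0.16 -0.157 0 0;0.002 0.059 0.182 -0.189 0 0;0.002 0.083 0.19 -0.189 0 0;0.002 0.107 0.197 -0.189 0 0;0.002 0.107 0.197 -0.189 0 0;0.002 0.107 0.197 -0.189 0 0"
}}

```text
time_s: 58.5
tcp_pos: [0.4424, -0.0911, 0.0943]
eef_rot: [2.31, 1.39, 0.351]
wrist_force: [0.7, -0.9, -1.0]
gripper_width: 0.0423
```

```bash
python3 - <<'E'
from hp import *
e=[.0002,.0554,-.0209]
cur();eyenow('red',e)
c=camera('scene');crop(c,210,140,310,220,7,'s37.png')
plan([wp('red',(-.028,0,.139),.8,e),wp('red',(-.028,0,.136),.8,e)])
E
```

```text
t 58.5 tcp [ 0.4424 -0.0911  0.0943] yhead -0.488 tilt 0.495 q [-0.32 -0.43  2.47 -0.14  0.61 -1.31] F [ 0.7 -0.9 -1. ] w 0.0423
eye lane [-3.77e-02 -1.00e-04  1.39e-01] tool tilt 0.495
0.001 0.044 0.023 -0.001 0.000 -0.000   x0.2 
0.001 0.037 0.036 -0.001 0.000 -0.000   x0.1 
rows 2.0
```

Call:
{"method": "arm_command", "body": {
  "series": "0 0.015 0.008 0 0 0;0 0.03 0.016 0 0 0;0 0.044 0.023 0 0 0;0 0.042 0.028 0 0 0;0 0.042 0.028 0 0 0;0 0.042 0.028 0 0 0"
}}

```text
time_s: 59.15
tcp_pos: [0.4504, -0.0954, 0.0924]
eef_rot: [2.31, 1.39, 0.35]
wrist_force: [-0.3, -0.1, -0.7]
gripper_width: 0.0416
```

```bash
python3 - <<'E'
from hp import *
cur();eyenow('red',[.0002,.0554,-.0209])
E
```

```text
t 59.15 tcp [ 0.4504 -0.0954  0.0924] yhead -0.487 tilt 0.495 q [-0.32 -0.39  2.45 -0.14  0.59 -1.31] F [-0.3 -0.1 -0.7] w 0.0416
eye lane [-2.860e-02 -1.000e-04  1.371e-01] tool tilt 0.495
```

Call:
{"method": "arm_command", "body": {
  "series": "0 0 0 0 0 0;0 0 0 0 0 0;0 0 0 0 0 0;0 0 0 0 0 0;0 0 0 0 0 0;0 0 0 0 0 0;0 0 0 0 0 0;0 0 0 0 0 0;0 0 0 0 0 0;0 0 0 0 0 0;0 0 0 0 0 0;0 0 0 0 0 0",
  "hand": 0.8
}}

```text
time_s: 60.35
tcp_pos: [0.4506, -0.0955, 0.0927]
eef_rot: [2.309, 1.39, 0.351]
wrist_force: [-0.1, -0.3, -1.1]
gripper_width: 0.0771
```

```bash
python3 - <<'E'
from hp import *
cur();wristshot('w38')
c=camera('scene');crop(c,210,140,310,220,7,'s38.png')
E
```

```text
t 60.35 tcp [ 0.4506 -0.0955  0.0927] yhead -0.487 tilt 0.495 q [-0.32 -0.39  2.45 -0.14  0.59 -1.31] F [-0.1 -0.3 -1.1] w 0.0771
```

Call:
{"method": "arm_command", "body": {
  "series": "0 0 -0.1 0 0 0;0 0 -0.2 0 0 0;0 0 -0.3 0 0 0;0 0 -0.4 0 0 0;0 0 -0.4 0 0 0"
}}

```text
time_s: 60.95
tcp_pos: [0.4184, -0.0778, 0.1661]
eef_rot: [2.305, 1.388, 0.356]
wrist_force: [0.0, 0.5, -0.3]
gripper_width: 0.0773
```

```bash
python3 - <<'E'
from hp import *
cur();c=wristshot('w39')
P=lan(L2['red'],[(-.03,0,.131),(-.03,0,.055),(-.03,.022,.131),(-.03,-.022,.131)])
print(w2pix(c,P).round(0).tolist())
c=camera('scene');crop(c,210,140,310,260,6,'s39.png');print(w2pix(c,P).round(1).tolist())
c=camera('top');crop(c,270,170,350,260,7,'t39.png')
E
```

```text
t 60.95 tcp [ 0.4184 -0.0778  0.1661] yhead -0.487 tilt 0.501 q [-0.3  -0.67  2.47 -0.12  0.85 -1.33] F [ 0.   0.5 -0.3] w 0.0773
[[278.0, 279.0], [278.0, 209.0], [305.0, 279.0], [250.0, 279.0]]
[[259.4, 199.7], [260.8, 212.5], [264.1, 204.2], [254.7, 195.2]]
```

```bash
python3 - <<'E'
from hp import *
c=pickle.load(open('w39.pkl','rb'));crop(c,220,180,340,345,4,'w39c.png')
for x in (-.03,-.02,-.012,-.005):
    P=lan(L2['red'],[(x,0,.151),(x,0,.131),(x,0,.035)]);print(x,w2pix(c,P).round(1).tolist())
E
```

```text
-0.03 [[278.0, 302.9], [277.9, 279.1], [277.5, 194.5]]
-0.02 [[277.9, 308.5], [277.8, 285.2], [277.5, 201.3]]
-0.012 [[277.9, 312.8], [277.8, 289.8], [277.5, 206.5]]
-0.005 [[277.9, 316.3], [277.8, 293.6], [277.5, 210.9]]
```

```bash
python3 - <<'E'
from hp import *
plan([((.42,-.06,.26),-.4,0.2),((.43,.06,.26),-.25,0.0)])
E
```

```text
0.085 0.207 -0.443 0.188 0.019 -0.052   x2.0 
0.638 -0.001 -0.556 0.313 0.038 -0.148   x2.4 
rows 6.0
```

Call:
{"method": "arm_command", "body": {
  "series": "0.03 0.07 -0.2 0.06 0 -0.02;0.06 0.14 -0.35 0.12 0.01 -0.04;0.085 0.207 -0.443 0.188 0.019 -0.052;0.3 0.13 -0.5 0.24 0.03 -0.09;0.5 0.06 -0.53 0.28 0.035 -0.12;0.638 0 -0.556 0.313 0.038 -0.148;0.638 0 -0.556 0.313 0.038 -0.148;0.638 0 -0.556 0.313 0.038 -0.148",
  "hand": 0.5
}}

```text
time_s: 61.9
tcp_pos: [0.43, 0.06, 0.2589]
eef_rot: [-2.479, -1.928, 0.003]
wrist_force: [-0.3, -1.1, 1.0]
gripper_width: 0.0639
```

```bash
python3 - <<'E'
from plan import *
cur();c=wristshot('w40')
h=-.16;t=-.3;M=tool(h,t);P=np.array([.4392,.162,.003])
plan([(P-.08*M[:,2],h,t)])
crop(c,330,60,480,220,4,'w40c.png')
from kin import *
k=pickle.load(open('kin.pkl','rb'))
for q0 in (P,P-.08*M[:,2]): print(ik(k,q0,M,sense()['qpos'])[0].round(2))
E
```

```text
t 61.9 tcp [0.43   0.06   0.2589] yhead -0.249 tilt 0.002 q [-0.04 -0.27  1.96 -0.    1.46 -1.37] F [-0.3 -1.1  1. ] w 0.0639
0.519 0.037 0.899 0.190 -0.008 -0.057   x4.2 
rows 5.0
[ 0.12  0.36  1.86  0.09  1.21 -1.33]
[ 0.11  0.29  1.78  0.08  1.36 -1.33]
```

```bash
python3 - <<'E'
from plan import *
c=pickle.load(open('w40.pkl','rb'))
box(c,[(336.2,132.2),(370.7,128.7),(370,212.5),(338.7,215.7)],.008);print(pix2w(c,[(353.7,200.7)],.006))
E
```

```text
[[0.3979, 0.1454], [0.4045, 0.1888], [0.5169, 0.1711], [0.5109, 0.1279]] centre [0.4575 0.1583]
  edge 0 len 0.0439 head 1.421
  edge 1 len 0.1138 head -0.157
  edge 2 len 0.0436 head -1.71
  edge 3 len 0.1143 head 2.987
[[0.49498837 0.15226073 0.006     ]]
```

Call:
{"method": "arm_command", "body": {
  "series": "0.13 0.01 0.1 0.05 0 -0.015;0.26 0.02 0.3 0.1 0 -0.03;0.39 0.03 0.5 0.15 0 -0.045;0.519 0.037 0.7 0.19 -0.008 -0.057;0.519 0.037 0.85 0.19 -0.008 -0.057;0.519 0.037 0.9 0.19 -0.008 -0.057;0.519 0.037 0.9 0.19 -0.008 -0.057;0.519 0.037 0.9 0.19 -0.008 -0.057"
}}

```text
time_s: 62.75
tcp_pos: [0.4642, 0.1579, 0.0827]
eef_rot: [-2.211, -1.881, 0.277]
wrist_force: [0.1, 0.2, 0.0]
gripper_width: 0.0641
```

```bash
python3 - <<'E'
from plan import *
cur();c=wristshot('w41')
h=-.16;t=-.3;P=np.array([.4392,.162,.003])
plan([(P,h,t)])
hd=np.array([np.cos(h),np.sin(h),0]);ey=np.array([-hd[1],hd[0],0]);C=np.array([.4589,.1588,.008])
print(w2pix(c,[C+a*.058*hd+b*.022*ey for a,b in ((-1,-1),(-1,1),(1,1),(1,-1))]).round(0).tolist())
E
```

```text
t 62.75 tcp [0.4642 0.1579 0.0827] yhead -0.16 tilt 0.295 q [ 0.11  0.28  1.78  0.08  1.36 -1.33] F [0.1 0.2 0. ] w 0.0641
-0.002 -0.007 0.422 0.004 -0.002 -0.000   x1.7 
rows 2.0
[[250.0, 166.0], [306.0, 166.0], [306.0, 312.0], [250.0, 312.0]]
```

Call:
{"method": "arm_command", "body": {
  "series": "-0.002 -0.007 0.15 0.004 0 0;-0.002 -0.007 0.28 0.004 0 0;-0.002 -0.007 0.36 0.004 0 0;-0.002 -0.007 0.405 0.004 0 0;-0.002 -0.007 0.418 0.004 0 0;-0.002 -0.007 0.418 0.004 0 0;-0.002 -0.007 0.418 0.004 0 0"
}}

```text
time_s: 63.5
tcp_pos: [0.4391, 0.1626, 0.0027]
eef_rot: [-2.206, -1.879, 0.283]
wrist_force: [-0.4, 0.4, 0.4]
gripper_width: 0.0638
```

Call:
{"method": "arm_command", "body": {
  "series": "0 0 0 0 0 0;0 0 0 0 0 0;0 0 0 0 0 0;0 0 0 0 0 0;0 0 0 0 0 0;0 0 0 0 0 0;0 0 0 0 0 0",
  "hand": -1,
  "force": 60
}}

```text
time_s: 64.2
tcp_pos: [0.4389, 0.1626, 0.0027]
eef_rot: [-2.205, -1.879, 0.284]
wrist_force: [-0.3, -0.2, 6.4]
gripper_width: 0.0414
```

```bash
python3 - <<'E'
from plan import *
cur();c=wristshot('w42')
s=sense();M=R.from_rotvec(s['eef_rot']).as_matrix()
print('eye tool',(M.T@(np.array([.4957,.1526,.004])-s['tcp_pos'])).round(4))
E
```

```text
t 64.2 tcp [0.4389 0.1626 0.0027] yhead -0.159 tilt 0.302 q [ 0.12  0.37  1.86  0.09  1.21 -1.33] F [-0.3 -0.2  6.4] w 0.0414
eye tool [-0.0008  0.0547 -0.0184]
```

Call:
{"method": "arm_command", "body": {
  "series": "0 0 -0.05 0 0 0;0 0 -0.15 0 0 0;0 0 -0.3 0 0 0;0 0 -0.5 0 0 0;0 0 -0.7 0 0 0;0 0 -0.9 0 0 0;0 0 -1 0 0 0;0 0 -1 0 0 0"
}}

```text
time_s: 65.05
tcp_pos: [0.4996, 0.1528, 0.1965]
eef_rot: [-2.208, -1.882, 0.277]
wrist_force: [0.2, 0.9, -0.9]
gripper_width: 0.0415
```

```bash
python3 - <<'E'
from plan import *
cur();c=wristshot('w43')
plan([((.43,.02,.32),-.3,0.0)])
E
```

```text
t 65.05 tcp [0.4996 0.1528 0.1965] yhead -0.159 tilt 0.296 q [ 0.1   0.23  1.62  0.08  1.59 -1.33] F [ 0.2  0.9 -0.9] w 0.0415
-0.708 -0.406 -0.536 -0.191 0.012 0.089   x3.9 
rows 4.0
```

Call:
{"method": "arm_command", "body": {
  "series": "-0.18 -0.1 -0.15 -0.05 0 0.02;-0.36 -0.2 -0.3 -0.1 0 0.04;-0.54 -0.3 -0.42 -0.15 0 0.065;-0.7 -0.4 -0.53 -0.19 0.012 0.089;-0.7 -0.4 -0.53 -0.19 0.012 0.089;-0.7 -0.4 -0.53 -0.19 0.012 0.089"
}}

```text
time_s: 65.7
tcp_pos: [0.4295, 0.0213, 0.3165]
eef_rot: [-2.527, -1.861, 0.006]
wrist_force: [0.2, 0.3, -1.2]
gripper_width: 0.0414
```

```bash
sed -i 's/^TG=.*/TG=-.302/' hp.py; python3 - <<'E'
from hp import *
cur()
e=[0,.0547,-.0184]
plan([((.39,-.12,.32),-.45,0.1)])
print(wp('blue',(-.055,0,.23),.5,e))
E
```

```text
t 65.7 tcp [0.4295 0.0213 0.3165] yhead -0.301 tilt 0.005 q [-0.13 -0.3   1.88 -0.    1.57 -1.4 ] F [ 0.2  0.3 -1.2] w 0.0414
-0.733 0.021 -0.016 -0.067 -0.004 0.095   x2.9 
rows 3.0
(array([ 0.38792416, -0.21884155,  0.20119953]), np.float64(-0.5062031445341391), 0.198)
```

Call:
{"method": "arm_command", "body": {
  "series": "-0.24 0.007 0 -0.02 0 0.03;-0.48 0.014 0 -0.04 0 0.06;-0.73 0.02 -0.016 -0.067 0 0.095;-0.73 0.02 -0.016 -0.067 0 0.095;-0.73 0.02 -0.016 -0.067 0 0.095;-0.73 0.02 -0.016 -0.067 0 0.095"
}}

```text
time_s: 66.3
tcp_pos: [0.3911, -0.1179, 0.3187]
eef_rot: [2.592, 1.631, 0.087]
wrist_force: [0.4, -0.1, 0.1]
gripper_width: 0.0411
```

```bash
python3 - <<'E'
from hp import *
cur()
plan([wp('blue',(-.055,0,.23),.5,[0,.0547,-.0184])])
E
```

```text
t 66.3 tcp [ 0.3911 -0.1179  0.3187] yhead -0.448 tilt 0.096 q [-0.5  -0.46  1.99  0.01  1.52 -1.62] F [ 0.4 -0.1  0.1] w 0.0411
-0.466 0.147 0.601 -0.065 -0.010 0.037   x3.1 
rows 4.0
```

Call:
{"method": "arm_command", "body": {
  "series": "-0.2 0.05 0.05 -0.02 0 0.01;-0.4 0.1 0.15 -0.04 0 0.025;-0.466 0.147 0.3 -0.065 -0.01 0.037;-0.466 0.147 0.45 -0.065 -0.01 0.037;-0.466 0.147 0.6 -0.065 -0.01 0.037;-0.466 0.147 0.6 -0.065 -0.01 0.037;-0.466 0.147 0.6 -0.065 -0.01 0.037;-0.466 0.147 0.6 -0.065 -0.01 0.037"
}}

```text
time_s: 67.1
tcp_pos: [0.3893, -0.2202, 0.2054]
eef_rot: [2.551, 1.502, 0.152]
wrist_force: [-0.3, 0.4, -0.6]
gripper_width: 0.0409
```

```bash
python3 - <<'E'
from hp import *
e=[0,.0547,-.0184]
cur();eyenow('blue',e)
c=camera('scene');crop(c,170,110,290,210,6,'s44.png')
print(w2pix(c,lan(L2['blue'],[(-.055,0,.164)])).round(1))
s=sense();M=R.from_rotvec(s['eef_rot']).as_matrix();print(w2pix(c,s['tcp_pos']+M@e).round(1))
plan([wp('blue',(-.055,0,z),.5,e) for z in (.19,.172,.16)])
E
```

```text
t 67.1 tcp [ 0.3893 -0.2202  0.2054] yhead -0.506 tilt 0.204 q [-0.72 -0.39  2.16  0.05  1.17 -1.8 ] F [-0.3  0.4 -0.6] w 0.0409
eye lane [-0.0533 -0.0005  0.2345] tool tilt 0.204
[[225.6 168.7]]
[[221.8 154.3]]
0.005 -0.055 0.216 0.005 0.001 -0.000   x0.9 
0.005 -0.074 0.304 0.005 0.001 -0.000   x0.4 
0.005 -0.086 0.363 0.005 0.001 -0.000   x0.2 
rows 3.0
```

Call:
{"method": "arm_command", "body": {
  "series": "0.003 -0.025 0.1 0 0 0;0.005 -0.055 0.21 0.003 0 0;0.005 -0.064 0.26 0.003 0 0;0.005 -0.074 0.3 0.003 0 0;0.005 -0.08 0.33 0.003 0 0;0.005 -0.086 0.36 0.003 0 0;0.005 -0.086 0.36 0.003 0 0;0.005 -0.086 0.36 0.003 0 0"
}}

```text
time_s: 67.95
tcp_pos: [0.3865, -0.2187, 0.13]
eef_rot: [2.558, 1.502, 0.148]
wrist_force: [-0.3, -0.2, -0.1]
gripper_width: 0.0414
```

```bash
python3 - <<'E'
from hp import *
e=[0,.0547,-.0184]
cur();eyenow('blue',e)
c=camera('scene');crop(c,180,120,270,200,7,'s45.png')
c=camera('top');crop(c,320,180,400,270,7,'t45.png')
plan([wp('blue',(-.054,0,.152),.6,e),wp('blue',(-.052,0,.144),.7,e),wp('blue',(-.048,0,.140),.8,e),wp('blue',(-.038,0,.139),.8,e)])
E
```

```text
t 67.95 tcp [ 0.3865 -0.2187  0.13  ] yhead -0.509 tilt 0.198 q [-0.72 -0.3   2.24  0.05  1.01 -1.81] F [-0.3 -0.2 -0.1] w 0.0414
eye lane [-0.0563 -0.0007  0.1588] tool tilt 0.198
0.003 0.014 0.063 -0.063 0.001 -0.001   x0.7 
0.003 0.029 0.130 -0.127 0.001 -0.001   x0.7 
0.004 0.060 0.178 -0.191 0.001 -0.001   x0.7 
0.004 0.108 0.193 -0.191 0.001 -0.001   x0.2 
rows 4.0
```

```bash
python3 - <<'E'
from hp import *
c=camera('top');crop(c,290,130,440,250,5,'t46.png')
c=camera('scene');crop(c,130,140,280,260,5,'s46.png')
E
cat > ov.py <<'E'
from hp import *
def wire(im,c,p,x,y,x0,y0,K,col,roll=0,z0=0):
    B=np.array([(sx,sy,sz) for sx in(-.04,.04) for sy in(-.03,.03) for sz in (0,.07)])
    Rr=R.from_rotvec([roll,0,0]).as_matrix();Q=(Rr@B.T).T+[x,y,z0]
    P=(w2pix(c,deck(p,Q))-[x0,y0]+.5)*K
    for i in range(8):
        for j in range(i+1,8):
            if np.sum(np.abs(B[i]-B[j])>1e-6)==1 : cv2.line(im,tuple(P[i].astype(int)),tuple(P[j].astype(int)),col,1)
def ov(cam,box_,K,fn,boxes,L=L2):
    c=camera(cam);x0,y0,x1,y1=box_
    im=cv2.resize(c['pixels'][y0:y1,x0:x1,::-1],None,fx=K,fy=K,interpolation=cv2.INTER_CUBIC);im=np.clip(im*1.4,0,255).astype(np.uint8)
    for b in boxes: wire(im,c,L[b[0]],b[1],b[2],x0,y0,K,b[3],*b[4:])
    cv2.imwrite('pics/'+fn,im)
E
python3 - <<'E'
from ov import *
g=(0,255,0);y=(0,255,255)
b=[('blue',.045,0,g),('blue',.127,-.004,y),('red',.045,0,g),('red',.133,0,y)]
ov('top',(290,135,430,245),5,'o1.png',b);ov('scene',(135,140,275,245),5,'o2.png',b)
E
```

Call:
{"method": "arm_command", "body": {
  "series": "0.003 0.007 0.032 -0.03 0 0;0.003 0.014 0.063 -0.063 0 0;0.003 0.022 0.097 -0.095 0 0;0.003 0.029 0.13 -0.127 0 0;0.003 0.045 0.155 -0.16 0 0;0.004 0.06 0.178 -0.19 0 0;0.004 0.084 0.186 -0.19 0 0;0.004 0.108 0.193 -0.19 0 0;0.004 0.108 0.193 -0.19 0 0;0.004 0.108 0.193 -0.19 0 0"
}}

```text
time_s: 69.25
tcp_pos: [0.4124, -0.2323, 0.0966]
eef_rot: [2.321, 1.364, 0.344]
wrist_force: [-0.8, -0.5, -1.5]
gripper_width: 0.0409
```

```bash
python3 - <<'E'
from hp import *
e=[0,.0547,-.0184]
cur();eyenow('blue',e)
c=camera('scene');crop(c,170,120,270,200,7,'s47.png')
plan([wp('blue',(-.03,0,.139),.8,e),wp('blue',(-.03,0,.137),.8,e)])
E
```

```text
t 69.25 tcp [ 0.4124 -0.2323  0.0966] yhead -0.508 tilt 0.496 q [-0.77 -0.39  2.44  0.21  0.61 -1.97] F [-0.8 -0.5 -1.5] w 0.0409
eye lane [-3.770e-02  1.000e-04  1.388e-01] tool tilt 0.496
-0.001 0.036 0.018 -0.001 0.001 -0.001   x0.2 
-0.001 0.031 0.027 -0.001 0.001 -0.001   x0.0 
rows 2.0
```

Call:
{"method": "arm_command", "body": {
  "series": "0 0.01 0.005 0 0 0;0 0.018 0.009 0 0 0;0 0.018 0.014 0 0 0;0 0.018 0.014 0 0 0;0 0.018 0.014 0 0 0"
}}

```text
time_s: 69.8
tcp_pos: [0.4157, -0.234, 0.0952]
eef_rot: [2.322, 1.364, 0.344]
wrist_force: [0.5, -0.6, 0.1]
gripper_width: 0.0414
```

Call:
{"method": "arm_command", "body": {
  "series": "0 0 0 0 0 0;0 0 0 0 0 0;0 0 0 0 0 0;0 0 0 0 0 0;0 0 0 0 0 0;0 0 0 0 0 0;0 0 0 0 0 0;0 0 0 0 0 0;0 0 0 0 0 0;0 0 0 0 0 0;0 0 0 0 0 0;0 0 0 0 0 0",
  "hand": 0.8
}}

```text
time_s: 71.0
tcp_pos: [0.4158, -0.2341, 0.0953]
eef_rot: [2.321, 1.364, 0.344]
wrist_force: [0.1, -0.4, -0.1]
gripper_width: 0.0771
```

```bash
python3 - <<'E'
from hp import *
cur();wristshot('w48')
E
```

```text
t 71.0 tcp [ 0.4158 -0.2341  0.0953] yhead -0.508 tilt 0.496 q [-0.76 -0.37  2.44  0.21  0.6  -1.97] F [ 0.1 -0.4 -0.1] w 0.0771
```

Hanging. Back out along the tool axis and check everything.

Call:
{"method": "arm_command", "body": {
  "series": "0 0 -0.1 0 0 0;0 0 -0.2 0 0 0;0 0 -0.3 0 0 0;0 0 -0.4 0 0 0;0 0 -0.5 0 0 0;0 0 -0.5 0 0 0"
}}

```text
time_s: 71.65
tcp_pos: [0.375, -0.2118, 0.1863]
eef_rot: [2.316, 1.361, 0.345]
wrist_force: [0.0, 0.0, 0.1]
gripper_width: 0.0767
```

```bash
python3 - <<'E'
from hp import *
cur();c=wristshot('w49')
for n in ('blue','red'):
  for x in (-.04,-.03,-.02,-.01):
    P=lan(L2[n],[(x,0,.151),(x,0,.131),(x,0,.035)]);print(n,x,w2pix(c,P).round(1).tolist())
plan([((.40,-.20,.42),-.5,0.3)])
E
```

```text
t 71.65 tcp [ 0.375  -0.2118  0.1863] yhead -0.508 tilt 0.502 q [-0.81 -0.73  2.46  0.17  0.93 -1.94] F [0.  0.  0.1] w 0.0767
blue -0.04 [[278.7, 282.2], [278.7, 261.2], [278.5, 184.8]]
blue -0.03 [[278.7, 288.1], [278.7, 267.3], [278.5, 191.4]]
blue -0.02 [[278.7, 293.6], [278.7, 273.1], [278.5, 197.7]]
blue -0.01 [[278.7, 298.8], [278.6, 278.6], [278.5, 203.8]]
red -0.04 [[475.0, 252.8], [463.2, 230.5], [421.8, 152.5]]
red -0.03 [[468.6, 260.4], [457.5, 238.4], [418.4, 160.6]]
red -0.02 [[462.6, 267.6], [452.3, 245.9], [415.2, 168.4]]
red -0.01 [[457.1, 274.3], [447.3, 252.9], [412.1, 175.7]]
0.109 0.636 -0.993 0.127 0.004 -0.005   x4.7 
rows 5.0
```

Call:
{"method": "arm_command", "body": {
  "series": "0.02 0.13 -0.2 0.03 0 0;0.04 0.26 -0.4 0.06 0 0;0.06 0.39 -0.6 0.09 0 0;0.08 0.51 -0.8 0.12 0 0;0.109 0.636 -0.99 0.127 0 0;0.109 0.636 -0.99 0.127 0 0;0.109 0.636 -0.99 0.127 0 0;0.109 0.636 -0.99 0.127 0 0",
  "hand": 1
}}

```text
time_s: 72.5
tcp_pos: [0.4003, -0.1999, 0.4151]
eef_rot: [2.484, 1.459, 0.214]
wrist_force: [0.3, 0.1, -0.1]
gripper_width: 0.0853
```

```bash
python3 - <<'E'
from hp import *
cur();c=wristshot('w50');crop(c,220,90,480,380,2,'w50c.png')
E
```

```text
t 72.5 tcp [ 0.4003 -0.1999  0.4151] yhead -0.508 tilt 0.293 q [-0.68 -0.52  1.87  0.05  1.5  -1.73] F [ 0.3  0.1 -0.1] w 0.0853
```

```bash
cat plan.py hp.py ov.py | head -120; python3 - <<'E'
from plant import sense
s=sense();print(s['time_s'],s['tcp_pos'],s['gripper_width'])
E
```

```text
from lane import *
def tool(h,t=0.):
    hd=np.array([np.cos(h),np.sin(h),0]);Z=np.array([0,0,1.])
    z=np.sin(t)*hd-np.cos(t)*Z;y=np.cos(t)*hd+np.sin(t)*Z
    return np.stack([np.cross(y,z),y,z],1)
def plan(wps,start=None):
    """wps: list of (pos(3),h,t[,slow mm/row]); prints share rows from current pose"""
    s=sense();p0,R0=(s['tcp_pos'],R.from_rotvec(s['eef_rot'])) if start is None else (start[0],R.from_matrix(start[1]))
    pp,RR=p0,R0;tot=0
    for w in wps:
        pos=np.array(w[0]);Rm=R.from_matrix(tool(w[1],w[2]))
        d=R0.inv().apply(pos-p0)/.2;r=(R0.inv()*Rm).as_rotvec()/(np.pi/2)
        n=max(np.linalg.norm(pos-pp)/.05,np.degrees((RR.inv()*Rm).magnitude())/8.59);tot+=np.ceil(n)
        print(' '.join(f'{v:.3f}' for v in np.r_[d,r]),f'  x{n:.1f}','  !!' if max(abs(np.r_[d,r]))>1 else '')
        pp,RR=pos,Rm
    print('rows',tot)
def cur():
    s=sense();M=R.from_rotvec(s['eef_rot']).as_matrix();y=M[:,1];z=M[:,2]
    print('t',round(float(s['time_s']),2),'tcp',s['tcp_pos'].round(4),'yhead',round(float(np.arctan2(y[1],y[0])),3),'tilt',np.round(np.arccos(-z[2]),3),
[... 1677 characters left out ...]
in(-.04,.04) for sy in(-.03,.03) for sz in (0,.07)])
    Rr=R.from_rotvec([roll,0,0]).as_matrix();Q=(Rr@B.T).T+[x,y,z0]
    P=(w2pix(c,deck(p,Q))-[x0,y0]+.5)*K
    for i in range(8):
        for j in range(i+1,8):
            if np.sum(np.abs(B[i]-B[j])>1e-6)==1 : cv2.line(im,tuple(P[i].astype(int)),tuple(P[j].astype(int)),col,1)
def ov(cam,box_,K,fn,boxes,L=L2):
    c=camera(cam);x0,y0,x1,y1=box_
    im=cv2.resize(c['pixels'][y0:y1,x0:x1,::-1],None,fx=K,fy=K,interpolation=cv2.INTER_CUBIC);im=np.clip(im*1.4,0,255).astype(np.uint8)
    for b in boxes: wire(im,c,L[b[0]],b[1],b[2],x0,y0,K,b[3],*b[4:])
    cv2.imwrite('pics/'+fn,im)
72.55 [ 0.40004601 -0.19985518  0.41496944] 0.08553053563710096
```

View pics/w50c.png

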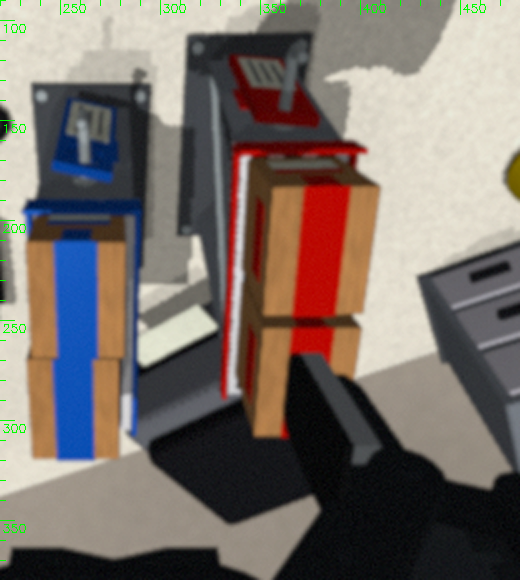

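```bash
python3 - <<'E'
from hp import *
from plan import *
import pickle
c=pickle.load(open('pics/w50.pkl','rb')) if __import__('os').path.exists('pics/w50.pkl') else pickle.load(open('w50.pkl','rb'))
f=lambda l:[(u/2+220-.25,v/2+90-.25) for u,v in l]
print(pix2deck(c,f([(28,241),(126,240),(124,358),(28,358)]),L2['blue'],.07))
print(pix2deck(c,f([(28,358),(122,360),(119,458),(32,458)]),L2['blue'],.07))
print('stop',pix2deck(c,f([(25,207),(141,207)]),L2['blue'],.022))
plan([(deck(L2['blue'],[(.06,0,.28)])[0],L2['blue'][2],.26)])
E
```

```text
[[ 0.0007 -0.0295  0.07  ]
 [ 0.0002  0.0282  0.07  ]
 [ 0.0806  0.0273  0.07  ]
 [ 0.0804 -0.0337  0.07  ]]
[[ 0.0804 -0.0337  0.07  ]
 [ 0.082   0.026   0.07  ]
 [ 0.1595  0.0242  0.07  ]
 [ 0.1594 -0.0352  0.07  ]]
stop [[-0.0048 -0.0376  0.022 ]
 [-0.0046  0.0389  0.022 ]]
-0.111 0.496 -0.091 0.021 0.001 -0.002   x2.1 
rows 3.0
```

Call:
{"method": "arm_command", "body": {
  "series": "-0.05 0.25 -0.05 0 0 0; -0.11 0.40 -0.09 0.01 0 0; -0.11 0.40 -0.09 0.02 0 0; -0.11 0.40 -0.09 0.02 0 0; -0.11 0.40 -0.09 0.02 0 0; -0.11 0.40 -0.09 0.02 0 0; -0.11 0.40 -0.09 0.02 0 0"
}}

```text
time_s: 73.25
tcp_pos: [0.4514, -0.2533, 0.4583]
eef_rot: [2.505, 1.472, 0.195]
wrist_force: [-0.3, 0.5, 0.5]
gripper_width: 0.0854
```

```bash
python3 - <<'E'
from hp import *
from plan import *
from look import *
c=wristshot('w51')
for n in('scene','top'):
    d=camera(n); cv2.imwrite(f'pics/{n}51.png',cv2.resize(d['pixels'][:,:,::-1],(800,600),interpolation=cv2.INTER_CUBIC))
cur()
E
```

```text
t 73.4 tcp [ 0.4517 -0.2536  0.4587] yhead -0.508 tilt 0.266 q [-0.69 -0.3   1.64  0.05  1.54 -1.75] F [0.6 0.1 0.5] w 0.0852
```

View pics/w51.png

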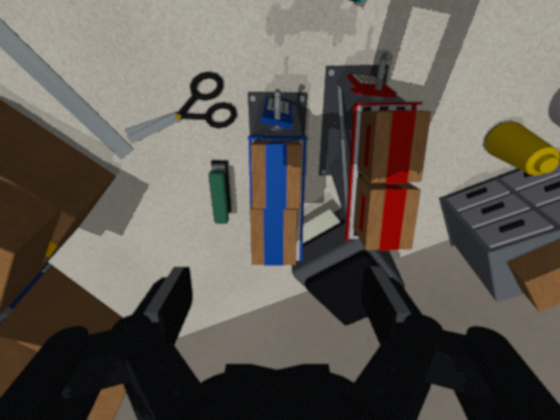

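View pics/scene51.png

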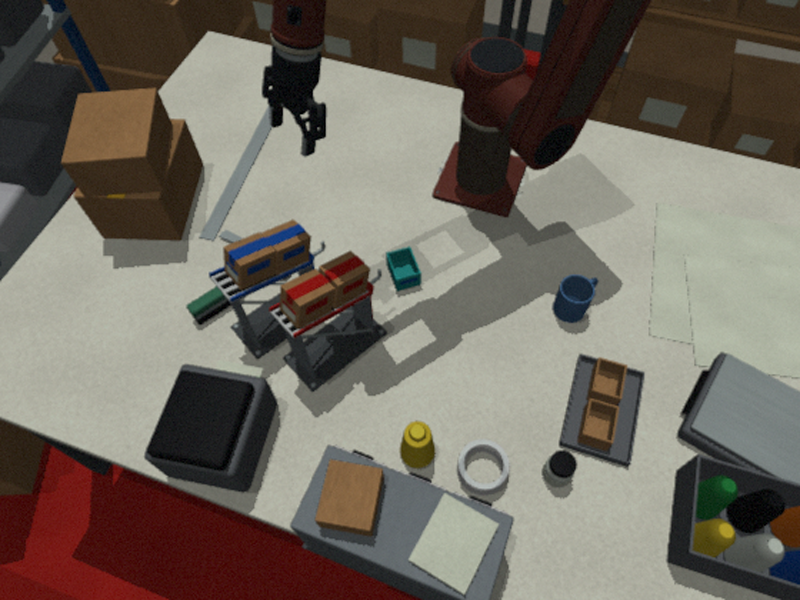

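View pics/top51.png

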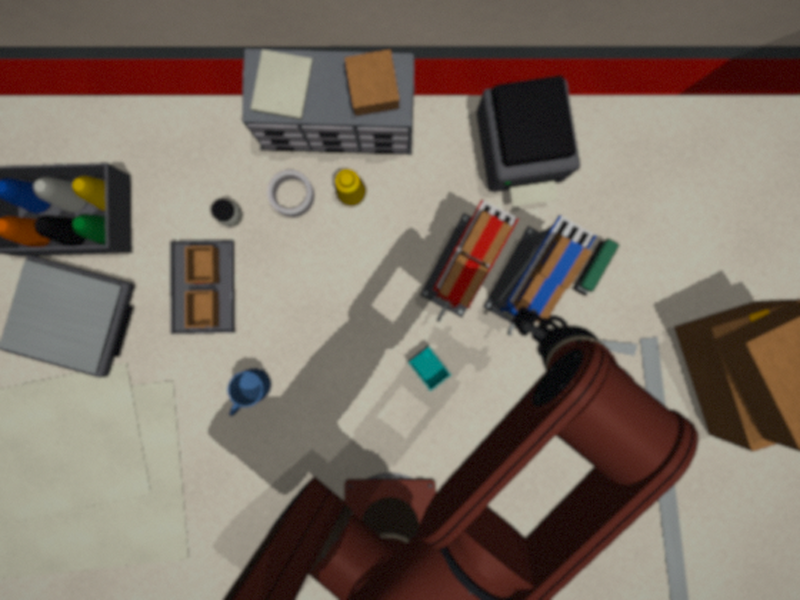

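```bash
python3 - <<'E'
from hp import *
import pickle,cv2
c=pickle.load(open('pics/w51.pkl','rb')) if __import__('os').path.exists('pics/w51.pkl') else pickle.load(open('w51.pkl','rb'))
im=cv2.imread('pics/w51.png');print(im.shape)
a=cv2.resize(im[70:290,230:450],None,fx=3.6,fy=2.7,interpolation=cv2.INTER_CUBIC)
a=cv2.resize(im[125:275,235:320],None,fx=4,fy=4,interpolation=cv2.INTER_CUBIC)
d=camera('scene')['pixels'][:,:,::-1]
b=cv2.resize(d[145:245,140:280],None,fx=5,fy=5,interpolation=cv2.INTER_CUBIC)
cv2.imwrite('pics/a51.png',a);cv2.imwrite('pics/b51.png',np.clip(b*1.3,0,255).astype(np.uint8))
E
```

```text
(420, 560, 3)
```

View pics/a51.png

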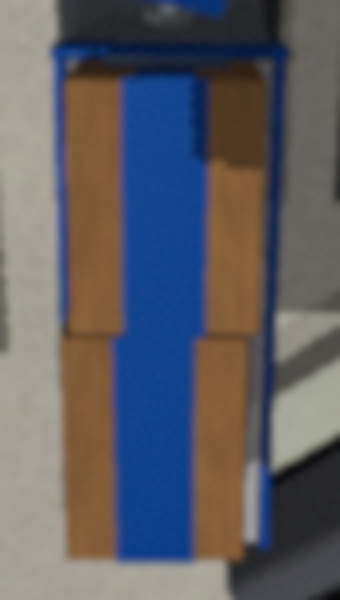

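View pics/b51.png

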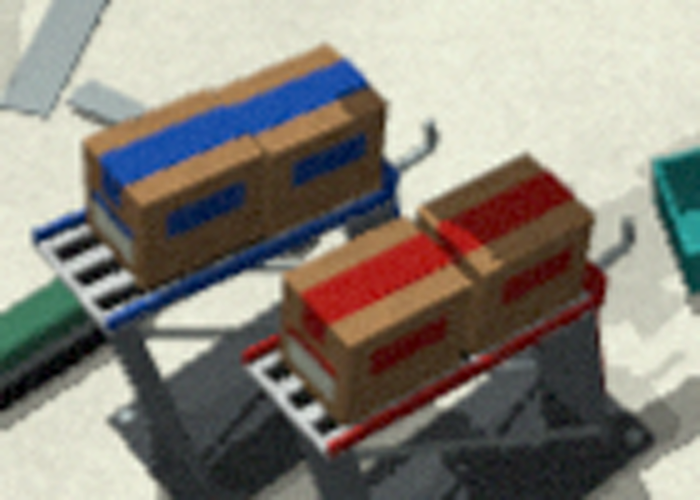

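```bash
python3 - <<'E'
from hp import *
from plan import *
import pickle,os
c=pickle.load(open('pics/w51.pkl','rb'))
f=lambda l:[(u/4+235-.375,v/4+125-.375) for u,v in l]
print(pix2deck(c,f([(65,80),(265,75),(257,332),(65,334)]),L2['blue'],.07))
print(pix2deck(c,f([(62,336),(248,336),(243,558),(68,560)]),L2['blue'],.07))
print('tape',pix2deck(c,f([(115,345),(194,345),(118,555),(193,555),(122,90),(206,90)]),L2['blue'],.07))
print('stop',pix2deck(c,f([(53,50),(287,50)]),L2['blue'],.022),'guideR outer',pix2deck(c,f([(270,545),(281,100)]),L2['blue'],.008))
E
cat >> /dev/null; python3 - <<'E'
import sys; sys.path.insert(0,'.')
E
python3 -c "
from ov import *
ov('scene',(140,145,280,245),5,'o51.png',[('blue',.0405,-.002,(0,255,0)),('blue',.1205,-.0045,(255,0,255)),('red',.045,0,(0,255,0)),('red',.133,0,(255,0,255))])"
```

```text
Traceback (most recent call last):
FileNotFoundError: [Errno 2] No such file or directory: 'pics/w51.pkl'
```

View pics/o51.png

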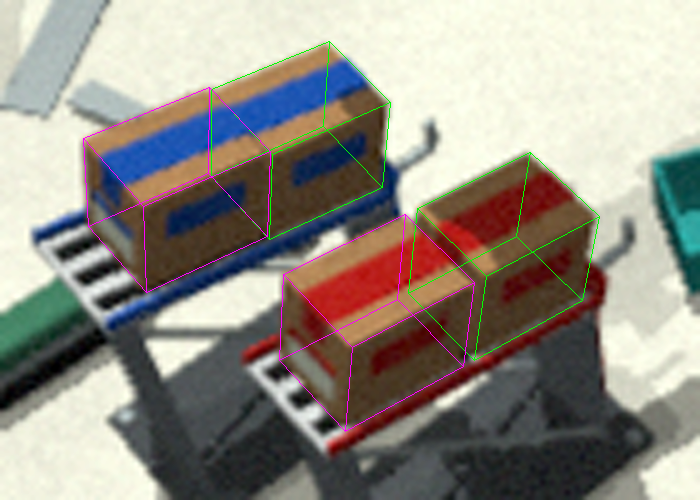

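```bash
ls *.pkl; python3 - <<'E'
from hp import *
from plan import *
import pickle,glob
c=pickle.load(open('w51.pkl','rb'))
f=lambda l:[(u/4+235-.375,v/4+125-.375) for u,v in l]
print(pix2deck(c,f([(65,80),(265,75),(257,332),(65,334)]),L2['blue'],.07))
print(pix2deck(c,f([(62,336),(248,336),(243,558),(68,560)]),L2['blue'],.07))
print('tape',pix2deck(c,f([(115,345),(194,345),(118,555),(193,555),(122,90),(206,90)]),L2['blue'],.07))
print('stop',pix2deck(c,f([(53,50),(287,50)]),L2['blue'],.022),'guideR outer',pix2deck(c,f([(270,545),(281,100)]),L2['blue'],.008))
E
```

```text
cams0.pkl
kin.pkl
lanes.pkl
lanes2.pkl
t24.pkl
w1.pkl
w10.pkl
w11.pkl
w12.pkl
w13.pkl
w14.pkl
w15.pkl
w16.pkl
w17.pkl
w18.pkl
w19.pkl
w2.pkl
w20.pkl
w21.pkl
w22.pkl
w23.pkl
w24.pkl
w25.pkl
w26.pkl
w27.pkl
w28.pkl
w29.pkl
w3.pkl
w30.pkl
w31.pkl
w32.pkl
w33.pkl
w34.pkl
w35.pkl
w38.pkl
w39.pkl
w4.pkl
w40.pkl
w41.pkl
w42.pkl
w43.pkl
w48.pkl
w49.pkl
w5.pkl
w50.pkl
w51.pkl
w6.pkl
w7.pkl
w8.pkl
w9.pkl
[[ 0.0017 -0.0309  0.07  ]
 [ 0.0004  0.0274  0.07  ]
 [ 0.0797  0.0269  0.07  ]
 [ 0.0802 -0.0333  0.07  ]]
[[ 0.0809 -0.0343  0.07  ]
 [ 0.081   0.0241  0.07  ]
 [ 0.1599  0.0239  0.07  ]
 [ 0.1605 -0.0347  0.07  ]]
tape [[ 0.0839 -0.0177  0.07  ]
 [ 0.084   0.0071  0.07  ]
 [ 0.1587 -0.0179  0.07  ]
 [ 0.1587  0.0072  0.07  ]
 [ 0.0047 -0.0143  0.07  ]
 [ 0.0047  0.0103  0.07  ]]
stop [[-0.0019 -0.0387  0.022 ]
 [-0.0018  0.0382  0.022 ]] guideR outer [[0.1896 0.0387 0.008 ]
 [0.0165 0.038  0.008 ]]
```

```bash
python3 - <<'E'
from plant import finish_job
print(finish_job())
E
```

```text
the job is handed in; nothing more can be done
None
```

I handed the job in at about 73 s of the 210 s. Nothing was held and the arm was clear of everything. `finish_job()` gave no verdict.

**What I did:** I stood both empty trays side by side on the floor of the returns tray. I then loaded two red and two blue cartons on their own lanes. When those were all in place, at about 50 s, I hung the red tag and then the blue tag by their eyes.

**Last checks:**
- **Blue cartons:** something moved them a little after I placed them. They now lie flat and straight, close together, at about 40 and 120 mm up the deck. They are about 2 and 5 mm off the middle line (limit 13 mm), with the rear one near the guide. I left them there.
- **Red cartons:** flat and aligned, at about 45 and 133 mm when I placed them. The last pictures show no change, though drawn outlines missed the picture by 1 to 2 pixels on both lanes.
- **Tags:** both hang upright. The eyes measured about 11 mm (red) and 13 mm (blue) in front of the upright when I hung them. I did not re-measure them at the end.
- **Trays and bystanders:** the trays stand in the returns tray. The bystanders look upright and in place in the last pictures, but I did not measure them again. The turquoise look-alike tray was not moved.

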